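# Change over the taping machine: reverse the insert, feel out and load the magazine

### The job

Set the taping machine up for the new lot: turn the double-ended insert end for end in its holder so that the unused brass end faces out and it lies down in both saddles again, and load every new cassette upright and fully home into an empty pocket of the blue magazine. The covers hide which pockets are full, so feel them with light presses of the empty closed fingers before loading any (never press hard on the magazine), and never push a cassette down on a full pocket. When all that is done, press the green start button and let everything go, without disturbing the bottle, reel and screwdriver.

Things in the scene. Friction and masses are not known exactly. Their poses are not given: they have to be found in the camera images.
- magazine: Fixed blue block, 150 (x) x 290 (y) x 48 mm high, on the bench. Origin: centre of its underside; z up. Eight alike pockets, 64 mm (magazine x) by 48 mm (y), 38 mm deep, each under a black sprung dust cover. Three or four of them are full: a short cassette of the last lot lies hidden under the cover. Which ones differs at each start and cannot be seen, only felt.
- pocket1 (a point): Centre of the top of pocket 1's cover at rest, 46 mm up, at magazine x -34, y +105 mm; fixed to the magazine, it does not follow the cover. If the pocket is empty the cover yields to about 1 N, travels 30 mm down and springs back when let go (a cassette's weight keeps it down); if full it gives 1 to 2 mm and then is solid.
- pocket2 (a point): Centre of the top of pocket 2's cover at rest, 46 mm up, at magazine x -34, y +35 mm; fixed to the magazine, it does not follow the cover. If the pocket is empty the cover yields to about 1 N, travels 30 mm down and springs back when let go (a cassette's weight keeps it down); if full it gives 1 to 2 mm and then is solid.
- pocket3 (a point): Centre of the top of pocket 3's cover at rest, 46 mm up, at magazine x -34, y -35 mm; fixed to the magazine, it does not follow the cover. If the pocket is empty the cover yields to about 1 N, travels 30 mm down and springs back when let go (a cassette's weight keeps it down); if full it gives 1 to 2 mm and then is solid.
- pocket4 (a point): Centre of the top of pocket 4's cover at rest, 46 mm up, at magazine x -34, y -105 mm; fixed to the magazine, it does not follow the cover. If the pocket is empty the cover yields to about 1 N, travels 30 mm down and springs back when let go (a cassette's weight keeps it down); if full it gives 1 to 2 mm and then is solid.
- pocket5 (a point): Centre of the top of pocket 5's cover at rest, 46 mm up, at magazine x +34, y +105 mm; fixed to the magazine, it does not follow the cover. If the pocket is empty the cover yields to about 1 N, travels 30 mm down and springs back when let go (a cassette's weight keeps it down); if full it gives 1 to 2 mm and then is solid.
- pocket6 (a point): Centre of the top of pocket 6's cover at rest, 46 mm up, at magazine x +34, y +35 mm; fixed to the magazine, it does not follow the cover. If the pocket is empty the cover yields to about 1 N, travels 30 mm down and springs back when let go (a cassette's weight keeps it down); if full it gives 1 to 2 mm and then is solid.
- pocket7 (a point): Centre of the top of pocket 7's cover at rest, 46 mm up, at magazine x +34, y -35 mm; fixed to the magazine, it does not follow the cover. If the pocket is empty the cover yields to about 1 N, travels 30 mm down and springs back when let go (a cassette's weight keeps it down); if full it gives 1 to 2 mm and then is solid.
- pocket8 (a point): Centre of the top of pocket 8's cover at rest, 46 mm up, at magazine x +34, y -105 mm; fixed to the magazine, it does not follow the cover. If the pocket is empty the cover yields to about 1 N, travels 30 mm down and springs back when let go (a cassette's weight keeps it down); if full it gives 1 to 2 mm and then is solid.
- cassette_a: New cassette: white upright block with orange top band and dark steel foot, 56 (its x) x 40 (its y) x 85 mm high, 0.24 to 0.37 kg, on the bench to the right. Origin: centre of its underside; z up. Its x goes along magazine x (either way round); home: underside 16 mm above the magazine's, 53 mm standing out. Three or four of a to d are present (no pose if absent).
- cassette_b: New cassette: white upright block with orange top band and dark steel foot, 56 (its x) x 40 (its y) x 85 mm high, 0.24 to 0.37 kg, on the bench to the right. Origin: centre of its underside; z up. Its x goes along magazine x (either way round); home: underside 16 mm above the magazine's, 53 mm standing out. Three or four of a to d are present (no pose if absent).
- cassette_c: New cassette: white upright block with orange top band and dark steel foot, 56 (its x) x 40 (its y) x 85 mm high, 0.24 to 0.37 kg, on the bench to the right. Origin: centre of its underside; z up. Its x goes along magazine x (either way round); home: underside 16 mm above the magazine's, 53 mm standing out. Three or four of a to d are present (no pose if absent).
- cassette_d: New cassette: white upright block with orange top band and dark steel foot, 56 (its x) x 40 (its y) x 85 mm high, 0.24 to 0.37 kg, on the bench to the right. Origin: centre of its underside; z up. Its x goes along magazine x (either way round); home: underside 16 mm above the magazine's, 53 mm standing out. Three or four of a to d are present (no pose if absent).
- holder: Fixed grey base plate (10 mm thick, 70 mm wide) with two aluminium U-saddles at its x = +42 and -42 mm, each 22 mm long; slot 26 mm wide, floor 30 mm and wall tops 46 mm above the bench; 62 mm open between them for fingers. Origin: centre of underside; z up. Its +x side (away from the robot, small yellow stripe) is OUT; a lip 34 mm high at x = -71 mm stops the inner end.
- insert: Bar 140 mm long (its x), 18 x 18 mm, 0.16 kg, in the two saddles, underside 30 mm above the bench: blue middle, brass-coloured unused end at its +x, black worn end at its -x. Origin: middle of its underside. At the start black faces out. Its middle must lie near holder x 0 to +10 mm, y 0.
- fresh_end (a point): Centre of the brass (unused) end face of the insert, 70 mm from the bar's middle, on its axis.
- worn_end (a point): Centre of the black (worn) end face of the insert, 70 mm from the bar's middle, on its axis.
- start (a joint): Travel of the green start button: 0 up, 0.006 m fully down; springs back; about 5 N presses it fully.
- start_top (a point): Centre of the top of the green start button, 36 mm across, on the blue control pod (100 x 110 x 40 mm, fixed) beyond the holder. It is pressed straight down. The small coloured keys beside it do nothing.
- oil_bottle: Bystander: amber bottle with a red cap, 56 mm across, 150 mm high, origin under its centre.
- tape_reel: Bystander: white reel lying flat, 100 mm across, 22 mm high, origin under its centre.
- screwdriver: Bystander: screwdriver lying on the bench; origin under its middle.

How it is judged:
On the way, in this order (a step that is already met when the one before it is completed fails the run):
1. a pocket cover is felt with the empty fingers before any cassette is loaded (contact force between the fingers and magazine above 0.3 N and horizontal distance between each of cassette_a, cassette_b, cassette_c, cassette_d and magazine above 0.14 m), for 0.05 s.
2. the insert lies reversed in its holder and every cassette stands fully home in a pocket, all let go (x of fresh_end in the frame of holder between 0.066 and 0.084 m and z of each of fresh_end, worn_end in the frame of holder below 0.044 m and z of worn_end in the frame of holder above 0.034 m and y of fresh_end in the frame of holder between -0.008 and 0.008 m and y of worn_end in the frame of holder between -0.008 and 0.008 m and z of each of cassette_a, cassette_b, cassette_c, cassette_d in the frame of magazine below 0.026 m and angle between each of cassette_a, cassette_b, cassette_c, cassette_d's own z axis and vertical below 0.2 rad and x of cassette_a in the frame of magazine between -0.055 and 0.055 m and y of cassette_a in the frame of magazine between -0.125 and 0.125 m and x of cassette_b in the frame of magazine between -0.055 and 0.055 m and y of cassette_b in the frame of magazine between -0.125 and 0.125 m and x of cassette_c in the frame of magazine between -0.055 and 0.055 m and y of cassette_c in the frame of magazine between -0.125 and 0.125 m and x of cassette_d in the frame of magazine between -0.055 and 0.055 m and y of cassette_d in the frame of magazine between -0.125 and 0.125 m and contact force between each of cassette_a, cassette_b, cassette_c, cassette_d, insert and the fingers below 0.5 N), for 0.2 s.
3. then the start button is pressed (value of joint start above 0.004 m), for 0.05 s.
At the end, for the whole second after the job is handed in: Insert in both saddles, brass end 66 to 84 mm out from the holder centre, ends within 8 mm of the slot line, 34 to 44 mm high; each present cassette in a pocket, underside under 26 mm above the magazine's, tilt under 0.2 rad; all released, at rest; start pressed afterwards and up again (all of step 2 and linear speed of each of cassette_a, cassette_b, cassette_c, cassette_d, insert below 0.02 m/s and value of joint start below 0.003 m); the robot touches nothing.
It fails at once if a cassette is pressed with more than 50 N on a pocket that does not take it (or on the magazine's top) ((contact force between cassette_a and magazine above 50 N and z of cassette_a in the frame of magazine above 0.04 m and contact force between cassette_a and the fingers above 3 N) or (contact force between cassette_b and magazine above 50 N and z of cassette_b in the frame of magazine above 0.04 m and contact force between cassette_b and the fingers above 3 N) or (contact force between cassette_c and magazine above 50 N and z of cassette_c in the frame of magazine above 0.04 m and contact force between cassette_c and the fingers above 3 N) or (contact force between cassette_d and magazine above 50 N and z of cassette_d in the frame of magazine above 0.04 m and contact force between cassette_d and the fingers above 3 N)).
It fails at once if the fingers press on the magazine with more than 100 N (contact force between the fingers and magazine above 100 N).
It fails at once if a bystander is moved more than 30 mm (distance of any of oil_bottle, tape_reel, screwdriver from where it was at the start of the episode above 0.03 m).
Of short1, short2, short3, short4, short5, short6, short7, short8 only 3 to 4 are there at a start; the rules pass over those that are not, and their reading is None.
Of cassette_a, cassette_b, cassette_c, cassette_d only 3 to 4 are there at a start; the rules pass over those that are not, and their reading is None.
At some moment in a run one of cassette_a, cassette_b, cassette_c, cassette_d may be knocked a few centimetres aside while the robot is not near it.
It also fails if it takes over 210 s, if anything falls off the work surface, if the arm or the gripper's body presses on something with over 40 N, if the wrist force passes 120 N, or if a joint passes its speed limit or range.

### The arm

A 7-joint arm with a two-finger parallel gripper is mounted at the origin on the work surface. World frame = base frame: x ahead of the robot, y to its left, z up, the work surface at z = 0. Lengths are in m, angles in rad, forces in N, time in s.
With the tool pointing down it reaches from about 0.425 to 0.925 m from the base axis. Payload 6.8 kg.
Tool frame: the origin (TCP) lies midway between the tips of the shut fingers; the grasp point (between the pads) lies 19 mm behind it; z points along the fingers, x is the direction in which the jaws open and shut, and the axes are right-handed (so a half turn about z gives the same grasp; the last joint's range is limited). The gripper opens to 85 mm and grips with 20 to 120 N. Pads are 22 mm wide; open, the fingers measure 114 mm over their backs; the gripper's body (76 mm by 85 mm) begins 54 mm behind the grasp point. The pads swing forward as they close: fully open they stand 13 mm farther back than shut.
Start: joints at [-1.354, 0.477, 0.022, 1.555, -0.011, 1.109, -0.083], TCP at [0.215, 0.64, 0.231] pointing down, gripper open.
Joint ranges: [-2.96, 2.96], [-0.34, 2.1], [-1.41, 1.46], [0.24, 2.44], [-1.37, 4.51], [0.17, 1.92], [-2.96, 2.96]. Speed limits (rad/s): [2.39, 2.39, 3.14, 3.14, 3.14, 3.14, 3.14].

### API

Orientations are given as a unit quaternion [w, x, y, z].
In Python, from station import bot, imaging, nets gives the robot as it stands. The module is installed in compiled form; this text tells all that it offers.
- The arm moves only by the tool apply_moves, never from a script. Its argument "moves" is text: rows parted by semicolons, each of 7 numbers parted by spaces: the gripper command: -1 is fully open, 1 is shut, values between are in proportion, then the shift along the tool's x, y, z normalised to -1 to 1, where 1 is 120 mm, then the turn, a rotation vector about the tool's x, y, z normalised to -1 to 1, where 1 is 4 degrees. In form: hand dx dy dz rx ry rz; .... A call has 1 to 12 rows; each row shifts and turns the commanded pose from where the row before left it, along the tool's axes as they then stand; what a row does not reach is not made up. A row lasts 1/12 s, in which the tool goes at most 41.7 mm and 7.16 degrees, less where a joint would pass 70% of its speed; a pose out of reach is approached as far as the arm can. A call with a number of a shift or a turn outside -1 to 1 is refused whole. A call with a gripper value outside its range is refused whole. The fingers move at their own pace and stop on an object; "force" is the grip in N (left out, the last holds). Time passes only in rows, so rows that do not move let the fingers close. It gives the time, the measured TCP pose, the force and the opening at its end, in the units of the state.
- bot.get_obs(): the state, without advancing time (a new reading comes with each control period).
- imaging.read_camera(name): name is "scene" or "top" or "wrist"; returns a dict with "image" (480x640x3 uint8, red, green, blue), "fx", "fy", "cx", "cy" (pixels), "view" (4x4, takes a point from world to camera coordinates); the wrist camera has in their place "mount" (4x4, takes a point from camera to tool coordinates, whose origin is the TCP and whose axes are the tool frame's). Camera axes: x right, y down, z forward; pixel columns grow to the right and rows downward; lengths in m; the calibration is good to about 2 mm. A picture is of the moment at which its call begins: read the wrist's pose just before it. There is no depth.
- bot.hand_in(): hands the job in, once; it reports no verdict.
Trained networks look in a picture, given as the dict that the camera call returned (one of the last four; its "shot" number tells which), for a name from the list of things; names that differ only in an ending like _2 or _b are one class to them, and where a whole thing is asked for, a point or a joint stands for the part that bears it (a point fixed in the world has none). Each returns a list of dicts, best first, with "score" (0 to 1); they miss things now and then, are a little off and sometimes report something else, mostly with a low value. They report only what shows in the picture. A call takes as long as a camera call.
- nets.spot_in(picture, name): "rect" ([left, top, right, bottom] in pixels, round what is visible of it).
- nets.outline_of(picture, name): "region" (480x640 bool, what is visible of it) and "rect" ([left, top, right, bottom] in pixels, round what is visible of it).
- nets.spot_point(picture, name): "location" ([column, row] in pixels: a listed point, or the origin of a listed thing).
The state is a dict: "t": time; "q": joint angles; "joint_vel": joint speeds; "joint_torque": joint torques, N m; "eef_pos": TCP position; "tool_rot": TCP orientation; "contact_force": force on the tool from outside, world axes, zero at the start; "torque": the same for the moment, N m; "gripper_width": opening from 0.0 (shut) to 1.0 (fully open).
Only numpy, scipy, OpenCV 4.12 (cv2) and the standard library are available. Lean on these libraries where they do the work, as an engineer would, in place of code of your own. Each camera call takes 0.05 s, during which the arm holds its last target.

## Working session

There is one attempt and no reset: what is moved stays moved. The work goes in short steps, Python scripts to look and compute and a tool call to move; the robot and the scene stay as the last step left them, time stands still between calls to the robot, and variables do not carry over. Pictures are saved under pics/ and viewed, and the job is handed in when it is done.

Besides the shell and the picture viewer there is one more tool, called after ">>>" in YAML: its name, and indented under it one key for each argument. apply_moves: Moves the arm, as the interface text tells. Scaled input: -1 to 1 covers 120 mm each way for a shift and 4 degrees each way for a turn. Its arguments: {"type":"object","properties":{"moves":{"type":"string"},"force":{"type":"number"}},"required":["moves"]}

```bash
mkdir -p pics
cat > h.py <<'E'
import numpy as np, cv2
from station import bot, imaging, nets
def shot(n): return imaging.read_camera(n)
def save(p,name): cv2.imwrite('pics/'+name+'.png', cv2.cvtColor(p['image'],cv2.COLOR_RGB2BGR))
def ray(p,uv):
    V=np.array(p['view']); R=V[:3,:3]; t=V[:3,3]
    d=R.T@np.array([(uv[0]-p['cx'])/p['fx'],(uv[1]-p['cy'])/p['fy'],1.0]); return -R.T@t, d
def at_z(p,uv,z):
    o,d=ray(p,uv); return o+d*(z-o[2])/d[2]
def proj(p,X):
    V=np.array(p['view']); c=V[:3,:3]@np.array(X)+V[:3,3]; return np.array([p['cx']+p['fx']*c[0]/c[2],p['cy']+p['fy']*c[1]/c[2]])
E
python3 - <<'E'
from h import *
o=bot.get_obs()
for k,v in o.items(): print(k,np.round(v,4))
for n in ['scene','top','wrist']:
    p=shot(n); save(p,n+'0'); print(n,{k:np.round(p[k],3).tolist() for k in p if k!='image'})
E
```

```text
t 0.0
q [-1.3541  0.4778  0.0223  1.5564 -0.0115  1.1093 -0.0831]
joint_vel [-0.0018  0.0001  0.0003 -0.0008 -0.001   0.0006  0.0004]
joint_torque [ 1.00000e-04 -5.96456e+01  1.60800e+00 -2.81196e+01  1.25000e-02
  9.20000e-03  0.00000e+00]
eef_pos [0.2152 0.6392 0.2303]
tool_rot [ 6.000e-04  8.121e-01  5.835e-01 -7.000e-04]
contact_force [-0.5013  0.2109 -0.0639]
torque [0.0091 0.0311 0.0099]
gripper_width 1.0015
scene {'fx': 516.081, 'fy': 516.081, 'cx': 322.642, 'cy': 234.935, 'view': [[0.556, 0.831, 0.008, -0.3], [0.672, -0.444, -0.592, -0.357], [-0.489, 0.335, -0.806, 1.46], [0.0, 0.0, 0.0, 1.0]], 'shot': 1}
top {'fx': 437.494, 'fy': 437.494, 'cx': 322.238, 'cy': 237.764, 'view': [[-0.025, -0.999, -0.032, 0.001], [-0.984, 0.031, -0.175, 0.585], [0.176, 0.027, -0.984, 0.936], [0.0, 0.0, 0.0, 1.0]], 'shot': 2}
wrist {'fx': 363.814, 'fy': 363.814, 'cx': 323.872, 'cy': 238.844, 'mount': [[1.0, -0.001, -0.001, 0.001], [0.002, 0.945, 0.327, -0.085], [0.0, -0.327, 0.945, -0.143], [0.0, 0.0, 0.0, 1.0]], 'shot': 3}
```

View pics/scene0.png

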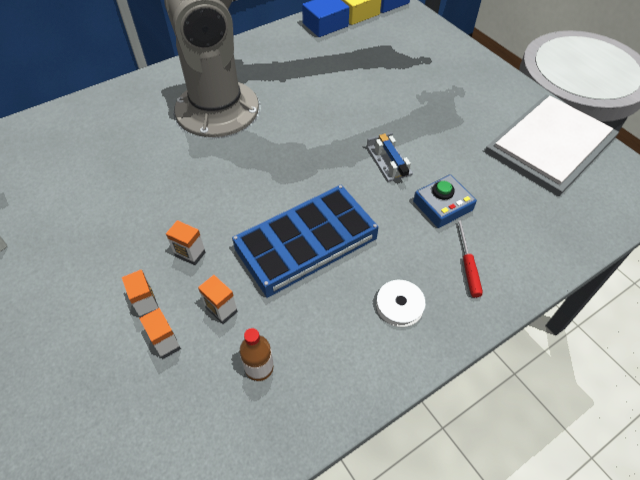

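View pics/top0.png

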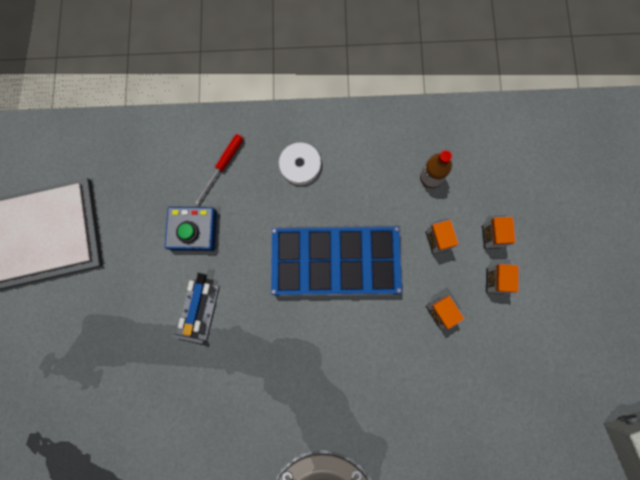

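View pics/wrist0.png

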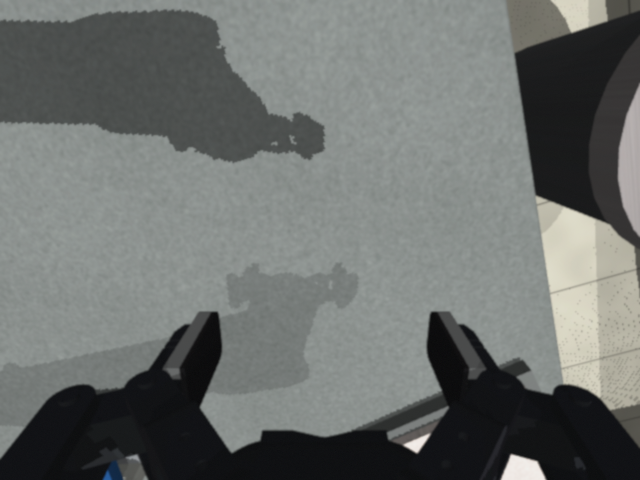

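Run:
```python
from h import *
for n in ['scene','top']:
    p=shot(n)
    for k in ['magazine','cassette_a','holder','insert','oil_bottle','tape_reel','screwdriver']:
        print(n,k,[(np.round(d['rect']).tolist(),round(d['score'],2)) for d in nets.spot_in(p,k)][:5],[(np.round(d['location'],1).tolist(),round(d['score'],2)) for d in nets.spot_point(p,k)][:5])
    for k in ['pocket1','pocket4','pocket5','pocket8','fresh_end','worn_end','start_top']:
        print(n,k,[(np.round(d['location'],1).tolist(),round(d['score'],2)) for d in nets.spot_point(p,k)][:4])
```

```text
scene magazine [([233.0, 188.0, 376.0, 294.0], 0.78)] [([302.6, 244.5], 0.97)]
scene cassette_a [([169.0, 223.0, 204.0, 263.0], 0.92), ([122.0, 267.0, 156.0, 317.0], 0.82), ([142.0, 310.0, 181.0, 357.0], 0.77), ([202.0, 277.0, 236.0, 322.0], 0.64)] [([145.9, 303.2], 0.9), ([190.1, 256.5], 0.85), ([222.7, 311.1], 0.67), ([168.5, 343.4], 0.64)]
scene holder [([368.0, 132.0, 412.0, 182.0], 0.69)] [([389.6, 163.1], 0.59), ([337.3, 202.4], 0.57)]
scene insert [([379.0, 134.0, 409.0, 180.0], 0.78)] [([393.3, 158.3], 0.74), ([464.0, 259.8], 0.72), ([394.7, 304.2], 0.46)]
scene oil_bottle [([240.0, 328.0, 274.0, 381.0], 0.93)] [([258.6, 368.3], 0.84)]
scene tape_reel [([374.0, 280.0, 425.0, 330.0], 0.97), ([166.0, 221.0, 203.0, 262.0], 0.48)] [([397.5, 306.4], 0.78)]
scene screwdriver [([459.0, 224.0, 482.0, 297.0], 0.69)] [([464.5, 259.1], 0.95), ([190.5, 254.1], 0.63)]
scene pocket1 [([334.5, 202.7], 0.94), ([274.0, 265.3], 0.9), ([259.3, 242.3], 0.88), ([298.6, 249.9], 0.88)]
scene pocket4 [([334.5, 202.7], 0.94), ([274.0, 265.3], 0.9), ([259.3, 242.3], 0.88), ([298.6, 249.9], 0.88)]
scen
[... 1281 characters left out ...]
319.2, 273.1], 0.94), ([385.1, 243.6], 0.91), ([318.7, 246.6], 0.9), ([291.8, 247.4], 0.89)]
top pocket4 [([319.2, 273.1], 0.94), ([385.1, 243.6], 0.91), ([318.7, 246.6], 0.9), ([291.8, 247.4], 0.89)]
top pocket5 [([319.2, 273.1], 0.94), ([385.1, 243.6], 0.91), ([318.7, 246.6], 0.9), ([291.8, 247.4], 0.89)]
top pocket8 [([319.2, 273.1], 0.94), ([385.1, 243.6], 0.91), ([318.7, 246.6], 0.9), ([291.8, 247.4], 0.89)]
top fresh_end [([187.4, 335.8], 0.86), ([219.4, 171.3], 0.54)]
top worn_end [([201.3, 271.2], 0.67), ([296.6, 164.6], 0.56), ([318.2, 273.4], 0.23), ([184.4, 228.7], 0.22)]
top start_top [([221.1, 169.4], 0.75), ([427.3, 178.2], 0.72), ([182.0, 228.1], 0.52), ([201.5, 271.4], 0.18)]
```

```bash
cat > fit.py <<'E'
from h import *
from scipy.optimize import least_squares, minimize
def box(x,y,yaw,lx,ly,z0,z1):
    c,s=np.cos(yaw),np.sin(yaw)
    return np.array([[x+c*a*lx/2-s*b*ly/2,y+s*a*lx/2+c*b*ly/2,z] for a in(-1,1) for b in(-1,1) for z in(z0,z1)])
def projn(p,X):
    V=np.array(p['view']); c=X@V[:3,:3].T+V[:3,3]; return np.c_[p['cx']+p['fx']*c[:,0]/c[:,2],p['cy']+p['fy']*c[:,1]/c[:,2]]
S=4
def hullmask(p,X,r):
    l,t,R,b=r
    h=cv2.convexHull(projn(p,X).astype(np.float32))[:,0]
    m=np.zeros(((b-t)*S,(R-l)*S),np.uint8)
    # pixel centre convention: pixel i covers [i-.5,i+.5]
    q=((h-[l,t]+0.5)*S-0.5)
    cv2.fillPoly(m,[np.round(q*16).astype(np.int32)],255,shift=4)
    return cv2.resize(m,(R-l,b-t),interpolation=cv2.INTER_AREA)/255.
def fitbox(views,x0,lx,ly,z0,z1):
    # views: list of (picture, soft mask float HxW, roi)
    def cost(v):
        e=0
        for p,m,r in views:
            l,t,R,b=r; e+=np.abs(hullmask(p,box(v[0],v[1],v[2],lx,ly,z0,z1),r)-m[t:b,l:R]).sum()
        return e
    best=None
    for yaw in ([x0[2]] if len(x0)>2 else np.deg2rad(np.arange(-80,91,20))):
        s0=np.array([[x0[0],x0[1],yaw]]+[[x0[0]+a,x0[1]+b,yaw+c] for a,b,c in[(.01,0,0),(0,.01,0),(0,0,.2)]])
        r=minimize(cost,s0[0],method='Nelder-Mead',options=dict(initial_simplex=s0,xatol=2e-4,fatol=.05,maxiter=150))
        if best is None or r.fun<best.fun: best=r
    return best
def orange(p):
    h=cv2.cvtColor(p['image'],cv2.COLOR_RGB2HSV).astype(int)
    m=((h[...,0]>=3)&(h[...,0]<=18)&(h[...,1]>150)&(h[...,2]>90)).astype(np.uint8)
    return m
def find_cassettes(pt,ps,b=0.016,verbose=1):
    mt,ms=orange(pt),orange(ps)
    n,lab,st,cen=cv2.connectedComponentsWithStats(mt)
    n2,lab2,st2,cen2=cv2.connectedComponentsWithStats(ms)
    out=[]
    for i in range(1,n):
        if st[i,4]<150: continue
        X=at_z(pt,cen[i],.08)
        uv=proj(ps,X); views=[]
        def roi(s): return (max(0,s[0]-8),max(0,s[1]-8),min(640,s[0]+s[2]+8),min(480,s[1]+s[3]+8))
        views.append((pt,(lab==i).astype(float),roi(st[i])))
        d=[np.hypot(*(cen2[j]-uv)) if st2[j,4]>150 else 1e9 for j in range(1,n2)]
        if d and min(d)<15:
            j=1+int(np.argmin(d)); views.append((ps,(lab2==j).astype(float),roi(st2[j])))
        r=fitbox(views,X[:2],.056,.04,.085-b,.085)
        out.append((r.x,r.fun,len(views),st[i,4]))
        if verbose: print('cas',np.round(r.x[:2],4),'yaw',round(np.rad2deg(r.x[2]),1),'err',round(r.fun,1),'views',len(views),'area',st[i,4])
    return out
E
python3 - <<'E'
from fit import *
pt=shot('top'); ps=shot('scene')
for b in (.012,.018,.024): print(b); find_cassettes(pt,ps,b)
# magazine
def pk(p): return np.array([d['location'] for d in nets.spot_point(p,'pocket1') if d['score']>.2])
P=[(pt,pk(pt)),(ps,pk(ps))]
for p,l in P: print(len(l), np.round(l).tolist())
loc=np.array([[sx*.034,y] for sx in(-1,1) for y in(.105,.035,-.035,-.105)])
def res(v,assign=None):
    c,s=np.cos(v[2]),np.sin(v[2]); W=np.c_[v[0]+c*loc[:,0]-s*loc[:,1],v[1]+s*loc[:,0]+c*loc[:,1],np.full(8,.046)]
    r=[]
    for p,l in P:
        q=projn(p,W)
        for u in q:
            d=l-u; k=np.argmin((d**2).sum(1)); r+= list(d[k])
    return np.array(r)
X=at_z(pt,[335,262],.046)
r=least_squares(res,[X[0],X[1],0.],loss='soft_l1')
print('mag',np.round(r.x,4),np.rad2deg(r.x[2]),np.round(res(r.x),1).tolist())
def tri(a,b):
    o1,d1=ray(pt,a);o2,d2=ray(ps,b)
    A=np.c_[d1,-d2]; s=np.linalg.lstsq(A,o2-o1,rcond=None)[0]; p1=o1+s[0]*d1;p2=o2+s[1]*d2
    return np.round((p1+p2)/2,4),round(np.linalg.norm(p1-p2),4)
print('fresh',tri([187.4,335.8],[383.7,135.1])); print('worn',tri([201.3,271.2],[408,171])); print('insert',tri([196.4,302.2],[393.3,158.3]))
print('holder',tri([203.6,301.5],[389.6,163.1]));print('start',tri([182.0,228.1],[440.4,186.6]))
for k,a,b in [('bottle',[427.8,175.5],[258.6,368.3]),('reel',[299,164.5],[397.5,306.4]),('scr',[220.7,172.4],[464.5,259.1])]: print(k,tri(a,b))
E
```

```text
0.012
cas [ 0.5846 -0.4097] yaw 0.2 err 82.8 views 2 area 530
cas [ 0.5785 -0.2821] yaw 13.6 err 57.9 views 2 area 518
cas [ 0.481  -0.4075] yaw -6.2 err 73.4 views 2 area 544
cas [ 0.4131 -0.2769] yaw 29.1 err 56.7 views 2 area 575
0.018
cas [ 0.5834 -0.4093] yaw -0.2 err 131.9 views 2 area 530
cas [ 0.578  -0.2819] yaw 14.3 err 109.6 views 2 area 518
cas [ 0.4802 -0.4074] yaw -6.0 err 121.0 views 2 area 544
cas [ 0.4124 -0.2771] yaw -150.5 err 95.5 views 2 area 575
0.024
cas [ 0.5834 -0.4095] yaw -0.0 err 201.0 views 2 area 530
cas [ 0.5785 -0.2823] yaw 13.1 err 176.8 views 2 area 518
cas [ 0.4802 -0.4077] yaw -5.5 err 189.4 views 2 area 544
cas [ 0.4126 -0.2773] yaw 29.3 err 165.7 views 2 area 575
8 [[317.0, 248.0], [382.0, 244.0], [289.0, 276.0], [288.0, 246.0], [350.0, 242.0], [384.0, 273.0], [320.0, 272.0], [349.0, 269.0]]
8 [[336.0, 202.0], [281.0, 227.0], [273.0, 263.0], [259.0, 242.0], [326.0, 233.0], [352.0, 218.0], [298.0, 248.0], [307.0, 214.0]]
mag [ 0.5322 -0.0428  0.0086] 0.4907142150652808 [0.6, -1.2, 0.7, -5.0, -2.2, -6.1, 1.5, -1.0, 0.1, -1.2, -2.0, 1.4, 0.2, -3.3, 1.1, -0.0, 1.0, 0.1, -2.5, -0.7, -2.2, -1.3, 2.6, -0.7, -0.3, -2.5, -0.5, -2.3, -2.4, -1.0, 0.6, -1.5]
fresh (array([0.3775, 0.2929, 0.0422]), np.float64(0.0094))
worn (array([0.518 , 0.26  , 0.0518]), np.float64(0.0047))
insert (array([0.4493, 0.2747, 0.0296]), np.float64(0.0011))
holder (array([0.4511, 0.2616, 0.0211]), np.float64(0.0027))
start (array([0.6101, 0.292 , 0.0666]), np.float64(0.0156))
bottle (array([ 0.7361, -0.2768,  0.0038]), np.float64(0.0082))
reel (array([ 7.77e-01,  3.52e-02, -7.00e-04]), np.float64(0.0063))
scr (array([7.655e-01, 2.320e-01, 5.000e-04]), np.float64(0.0018))
```

Run:
```python
import cv2
t=cv2.imread('pics/top0.png'); s=cv2.imread('pics/scene0.png')
a=cv2.resize(t[195:350,150:250],(400,600),interpolation=cv2.INTER_CUBIC)
b=cv2.resize(s[120:225,355:485],None,fx=4,fy=4,interpolation=cv2.INTER_CUBIC)[:, :400]
import numpy as np
c=np.zeros((600,800,3),np.uint8); c[:,:400]=a[:600]; c[:b.shape[0],400:400+b.shape[1]]=b
cv2.imwrite('pics/crop0.png',c)
```

```text
(no output)
```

View pics/crop0.png

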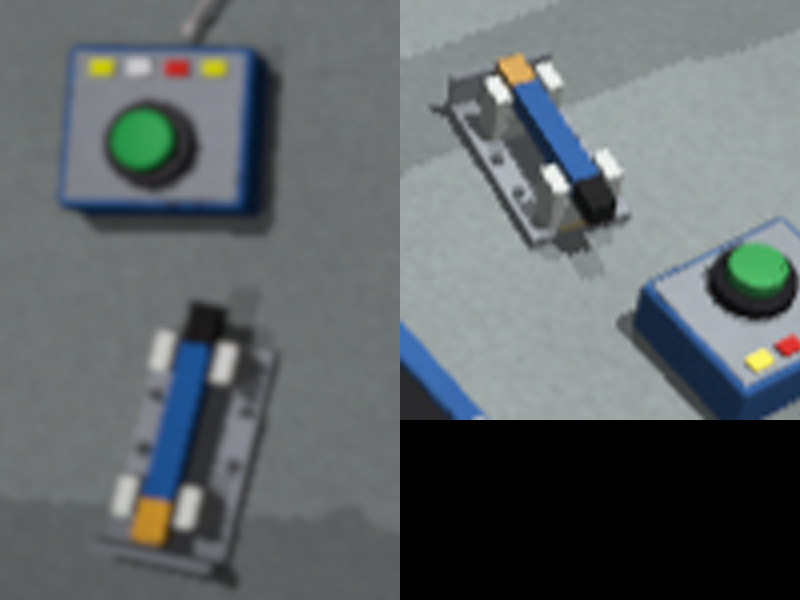

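Run:
```python
from fit import *
pt=shot('top'); ps=shot('scene')
for b in (.004,.008,.010): print(b); find_cassettes(pt,ps,b)
V=[]
for p,nm in((pt,'top'),(ps,'scene')):
    h=cv2.cvtColor(p['image'],cv2.COLOR_RGB2HSV).astype(int)
    blue=((h[...,0]>100)&(h[...,0]<125)&(h[...,1]>120)).astype(np.uint8)
    d=nets.spot_in(p,'magazine')[0]['rect']; l,t,r,b=[int(v) for v in d]; roi=(l-8,t-8,r+8,b+8)
    m=np.zeros_like(blue); m[t-8:b+8,l-8:r+8]=blue[t-8:b+8,l-8:r+8]
    n,lab,st,_=cv2.connectedComponentsWithStats(m); i=1+np.argmax(st[1:,4]); m=(lab==i).astype(np.uint8)
    c,_=cv2.findContours(m,cv2.RETR_EXTERNAL,cv2.CHAIN_APPROX_NONE); f=np.zeros_like(m); cv2.drawContours(f,[cv2.convexHull(c[0])],-1,1,-1)
    V.append((p,f.astype(float),roi)); print(st[i])
    g=((h[...,0]>50)&(h[...,0]<80)&(h[...,1]>120)&(h[...,2]>60)).astype(np.uint8)
    n,lab,st,cen=cv2.connectedComponentsWithStats(g); k=1+np.argmax(st[1:,4]); print('green',st[k],cen[k]); 
    p['g']=cen[k]
for vs in (V,V[:1],V[1:]):
    r=fitbox(vs,(.532,-.043,0.),.15,.29,0,.048); print('mag',np.round(r.x,4),np.rad2deg(r.x[2]),r.fun)
def tri(a,b):
    o1,d1=ray(pt,a);o2,d2=ray(ps,b)
    A=np.c_[d1,-d2]; s=np.linalg.lstsq(A,o2-o1,rcond=None)[0]; p1=o1+s[0]*d1;p2=o2+s[1]*d2
    return np.round((p1+p2)/2,4),round(np.linalg.norm(p1-p2),4)
print('button',tri(pt['g'],ps['g']))
```

```text
0.004
cas [ 0.5841 -0.4093] yaw -0.4 err 113.5 views 2 area 531
cas [ 0.5787 -0.282 ] yaw -167.1 err 99.5 views 2 area 519
cas [ 0.4808 -0.4072] yaw -6.1 err 97.2 views 2 area 543
cas [ 0.4137 -0.2765] yaw 28.7 err 122.4 views 2 area 576
0.008
cas [ 0.584  -0.4094] yaw 0.2 err 89.3 views 2 area 531
cas [ 0.5791 -0.2822] yaw 12.9 err 65.7 views 2 area 519
cas [ 0.4813 -0.4073] yaw -5.6 err 83.3 views 2 area 543
cas [ 0.4133 -0.2768] yaw -150.5 err 82.4 views 2 area 576
0.01
cas [ 0.5845 -0.4096] yaw 0.2 err 82.6 views 2 area 531
cas [ 0.5786 -0.2823] yaw 13.3 err 59.1 views 2 area 519
cas [ 0.4812 -0.4074] yaw -6.1 err 76.8 views 2 area 543
cas [ 0.4134 -0.2767] yaw 29.4 err 64.0 views 2 area 576
[ 271  227  131   68 4351]
green [177 223  17  16 210] [185.14761905 230.51428571]
[ 233  186  145  111 4452]
green [437 181  15  13 154] [443.99350649 187.11688312]
mag [ 0.5337 -0.0427 -0.0184] -1.0550656933509448 402.5176470588235
mag [ 0.5351 -0.0437 -0.0166] -0.9526680938621037 142.86274509803923
mag [ 0.5325 -0.0418 -0.0143] -0.8205465331819985 113.86666666666667
button (array([0.61  , 0.295 , 0.0588]), np.float64(0.0004))
```

>>> apply_moves:
  moves: "-1 -0.188 0.235 0.035 0 0 0;-1 -0.188 0.235 0.035 0 0 0;-1 -0.188 0.235 0.035 0 0 0;-1 -0.188 0.235 0.035 0 0 0;-1 -0.188 0.235 0.035 0 0 0;-1 -0.188 0.235 0.035 0 0 0;-1 -0.188 0.235 0.035 0 0 0;-1 -0.188 0.235 0.035 0 0 0;-1 -0.188 0.235 0.035 0 0 0;-1 -0.188 0.235 0.035 0 0 0;-1 -0.188 0.235 0.035 0 0 0;-1 -0.188 0.235 0.035 0 0 0"

```text
t: 3.75
eef_pos: [0.4505, 0.2737, 0.181]
tool_rot: [-0.0, 0.812, 0.584, 0.0]
contact_force: [0.6, -0.0, -0.1]
gripper_width: 0.996
```

>>> apply_moves:
  moves: "-1 0 0 0 0 0 -0.7;-1 0 0 0 0 0 -0.65;-1 0 0 0 0 0 0"
  force: 60

```text
t: 4.0
eef_pos: [0.4502, 0.2744, 0.181]
tool_rot: [-0.0, 0.784, 0.621, 0.0]
contact_force: [-0.1, 0.3, -0.7]
gripper_width: 1.003
```

```bash
cat >> h.py <<'E'
from scipy.spatial.transform import Rotation as Rt
def pose():
    o=bot.get_obs(); q=np.array(o['tool_rot']); return np.array(o['eef_pos']),Rt.from_quat(q[[1,2,3,0]]).as_matrix(),o
def wshot():
    p,R,o=pose(); s=shot('wrist'); T=np.eye(4);T[:3,:3]=R;T[:3,3]=p
    s['view']=np.linalg.inv(T@np.array(s['mount'])); return s
def st():
    p,R,o=pose(); print('t',round(o['t'],2),'tcp',np.round(p,4),'head',round(np.rad2deg(np.arctan2(R[1,0],R[0,0])),2),'zax',np.round(R[:,2],3),'F',np.round(o['contact_force'],2),'w',round(o['gripper_width'],3),'q',np.round(o['q'],2))
def go(x,y,z,head=None):
    """shift in tool units from the measured pose (turn first if the heading is given)"""
    p,R,o=pose(); th=np.arctan2(R[1,0],R[0,0]); rz=0
    if head is not None:
        d=(np.rad2deg(th)-head+180)%360-180; rz=d/4; th=np.deg2rad(head)
    d=np.array([x,y,z])-p; c,s=np.cos(th),np.sin(th)
    t=np.array([c*d[0]+s*d[1],s*d[0]-c*d[1],-d[2]]); print('shift mm',np.round(t*1e3,1),'units',np.round(t/.12,3),'min rows',round(np.linalg.norm(t)/.0417,1),'rz units',round(rz,2),'(before shift)')
E
python3 - <<'E'
from h import *
st()
p=wshot(); save(p,'w1')
for k in ['fresh_end','worn_end','insert','holder']:
    print(k,[(np.round(d['location'],1).tolist(),round(d['score'],2),np.round(at_z(p,d['location'],dict(fresh_end=.039,worn_end=.039,insert=.03,holder=0)[k]),4).tolist()) for d in nets.spot_point(p,k)][:2])
E
```

```text
t 4.0 tcp [0.4502 0.2744 0.181 ] head 76.78 zax [ 0.  0. -1.] F [-0.08  0.32 -0.72] w 1.003 q [-0.78  0.29  0.14  1.97 -0.05  0.89  0.72]
fresh_end [([321.2, 127.9], 0.86, [0.3773, 0.2901, 0.039])]
worn_end [([322.4, 290.9], 0.71, [0.5099, 0.2595, 0.039])]
insert [([325.3, 213.4], 0.86, [0.4449, 0.2774, 0.03])]
holder [([321.8, 198.1], 0.97, [0.4381, 0.2758, 0.0])]
```

View pics/w1.png

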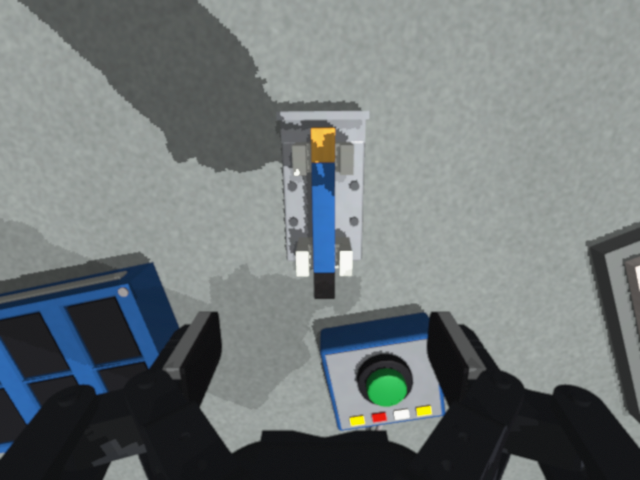

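Run:
```python
import cv2
t=cv2.imread('pics/w1.png')
a=cv2.resize(t[100:310,260:390],None,fx=2.85,fy=2.85,interpolation=cv2.INTER_CUBIC)
a1=cv2.resize(t[105:185,270:380],None,fx=7,fy=7,interpolation=cv2.INTER_CUBIC)[:, :770]
a2=cv2.resize(t[235:305,280:380],None,fx=7,fy=7,interpolation=cv2.INTER_CUBIC)
cv2.imwrite('pics/w1a.png',a1); cv2.imwrite('pics/w1b.png',a2)
```

```text
(no output)
```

View pics/w1a.png

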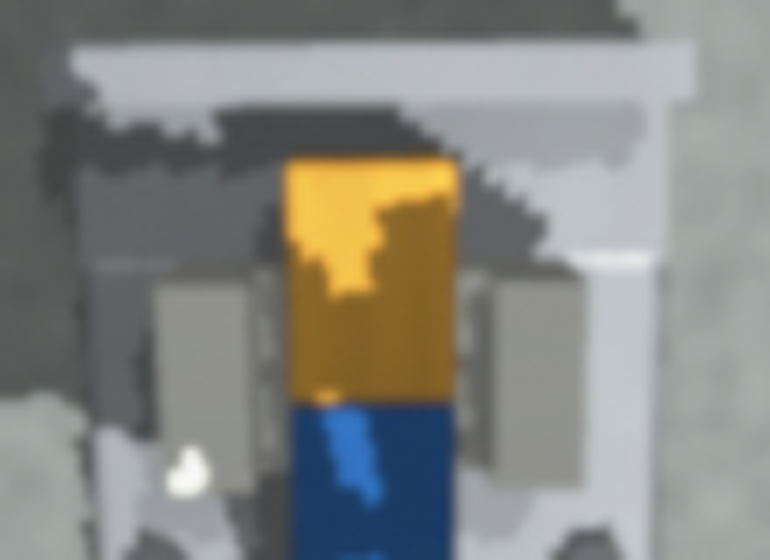

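View pics/w1b.png

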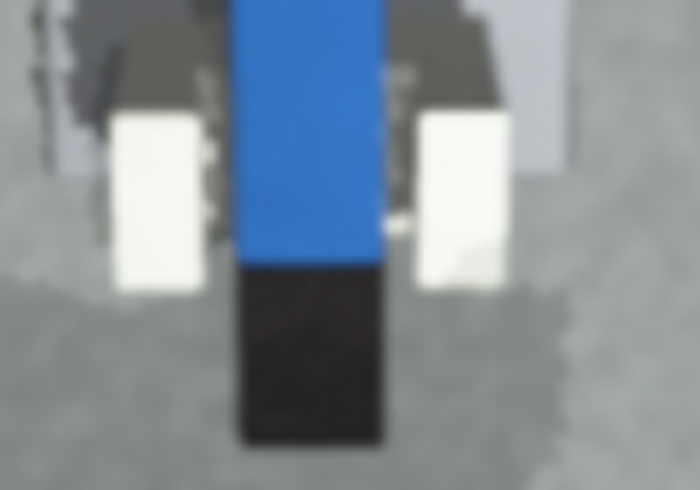

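Run:
```python
from h import *
# rebuild view for current pose without changes
p=wshot()
h=-.4
def A(u,v,z): return at_z(p,[u+h,v+h],z)
r=A(322.85,160,.046); f=A(324.35,263.6,.046)
print('saddles',r,f,'dist',np.linalg.norm(f-r),'yaw',np.rad2deg(np.arctan2(*(f-r)[[1,0]])),'mid',(r+f)/2)
b=A(323.2,127.6,.048); k=A(324.5,298.1,.048)
print('bar',b,k,np.linalg.norm(b-k),'yaw',np.rad2deg(np.arctan2(*(k-b)[[1,0]])),'mid',(b+k)/2)
u=(f-r)/np.linalg.norm(f-r); c=(r+f)/2
print('bar mid in holder x', ((b+k)/2-c)@u, 'y',((b+k)/2-c)@[-u[1],u[0],0])
```

```text
saddles [0.39875815 0.28707159 0.046     ] [0.48111295 0.26878421 0.046     ] dist 0.08436078268409679 yaw -12.519731366790852 mid [0.43993555 0.2779279  0.046     ]
bar [0.37608599 0.29272579 0.048     ] [0.5112407  0.26180102 0.048     ] 0.13864752906354694 yaw -12.888001011952973 mid [0.44366335 0.27726341 0.048     ]
bar mid in holder x 0.003783203494505671 y 0.0001594036819015475
```

Run:
```python
from h import *
go(.4437,.2773,.020,77.3)
```

```text
shift mm [  0.3  -6.  160.9] units [ 0.003 -0.05   1.341] min rows 3.9 rz units -0.12 (before shift)
```

>>> apply_moves:
  moves: "-1 0.003 -0.05 0 0 0 -0.12;-1 0 0 0.3 0 0 0;-1 0 0 0.3 0 0 0;-1 0 0 0.3 0 0 0;-1 0 0 0.2 0 0 0;-1 0 0 0.15 0 0 0;-1 0 0 0.09 0 0 0;-1 0 0 0 0 0 0"
  force: 50

```text
t: 4.97
eef_pos: [0.4423, 0.2764, 0.0182]
tool_rot: [-0.0, 0.781, 0.625, -0.002]
contact_force: [0.2, -0.4, 0.1]
gripper_width: 1.001
```

>>> apply_moves:
  moves: "1 0 0 0 0 0 0;1 0 0 0 0 0 0;1 0 0 0 0 0 0;1 0 0 0 0 0 0;1 0 0 0 0 0 0;1 0 0 0 0 0 0;1 0 0 0 0 0 0;1 0 0 0 0 0 0"

```text
t: 5.63
eef_pos: [0.4443, 0.2771, 0.0209]
tool_rot: [-0.0, 0.781, 0.624, 0.0]
contact_force: [-1.8, -1.9, 6.8]
gripper_width: 0.199
```

>>> apply_moves:
  moves: "1 0 0 -0.1 0 0 0;1 0 0 -0.2 0 0 0;1 0 0 -0.2 0 0 0;1 0 0 -0.1 0 0 0;1 0 0 0 0 0 0"

```text
t: 6.05
eef_pos: [0.4456, 0.278, 0.0953]
tool_rot: [-0.0, 0.781, 0.624, 0.003]
contact_force: [0.1, 0.3, -2.5]
gripper_width: 0.203
```

>>> apply_moves:
  moves: "1 0 0 0 0 0 0.7;1 0 0 0 0 0 1;1 0 0 0 0 0 1;1 0 0 0 0 0 1;1 0 0 0 0 0 1;1 0 0 0 0 0 1;1 0 0 0 0 0 1;1 0 0 0 0 0 1;1 0 0 0 0 0 1;1 0 0 0 0 0 1;1 0 0 0 0 0 1;1 0 0 0 0 0 1"

```text
t: 7.05
eef_pos: [0.4433, 0.2765, 0.0914]
tool_rot: [0.0, 0.965, 0.261, -0.001]
contact_force: [0.3, 0.1, -1.1]
gripper_width: 0.202
```

Run:
```python
from h import *
st(); p=wshot(); save(p,'w2')
```

```text
t 7.05 tcp [0.4433 0.2765 0.0914] head 30.27 zax [-0.001 -0.001 -1.   ] F [ 0.26  0.1  -1.1 ] w 0.202 q [-0.94  0.43  0.32  2.05 -0.21  0.69  0.05]
```

View pics/w2.png

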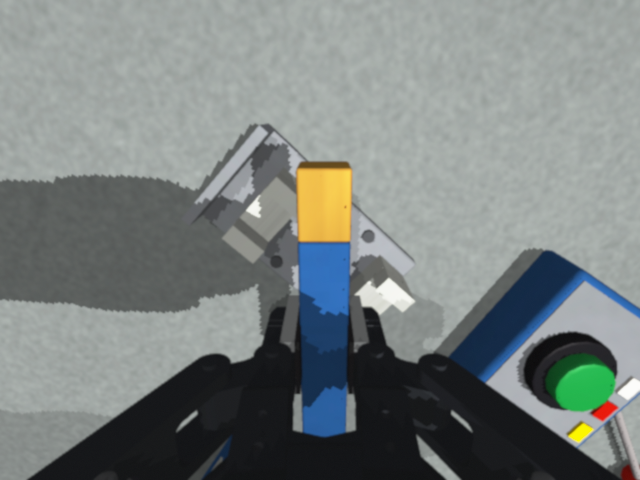

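>>> apply_moves:
  moves: "1 0 0 0 0 0 1;1 0 0 0 0 0 1;1 0 0 0 0 0 1;1 0 0 0 0 0 1;1 0 0 0 0 0 1;1 0 0 0 0 0 1;1 0 0 0 0 0 1;1 0 0 0 0 0 1;1 0 0 0 0 0 1;1 0 0 0 0 0 1;1 0 0 0 0 0 1;1 0 0 0 0 0 1"

```text
t: 8.1
eef_pos: [0.4434, 0.2766, 0.0916]
tool_rot: [0.0, 0.988, -0.153, -0.0]
contact_force: [0.7, 0.2, -0.5]
gripper_width: 0.204
```

>>> apply_moves:
  moves: "1 0 0 0 0 0 1;1 0 0 0 0 0 1;1 0 0 0 0 0 1;1 0 0 0 0 0 1;1 0 0 0 0 0 1;1 0 0 0 0 0 1;1 0 0 0 0 0 1;1 0 0 0 0 0 1;1 0 0 0 0 0 1;1 0 0 0 0 0 1;1 0 0 0 0 0 1;1 0 0 0 0 0 1"

```text
t: 9.1
eef_pos: [0.4434, 0.2767, 0.0916]
tool_rot: [0.001, 0.84, -0.542, -0.0]
contact_force: [0.9, 0.3, -1.4]
gripper_width: 0.202
```

>>> apply_moves:
  moves: "1 0 0 0 0 0 1;1 0 0 0 0 0 1;1 0 0 0 0 0 1;1 0 0 0 0 0 1;1 0 0 0 0 0 1;1 0 0 0 0 0 1;1 0 0 0 0 0 1;1 0 0 0 0 0 1;1 0 0 0 0 0 1;1 0 0 0 0 0 0.25;1 0 0 0 0 0 0;1 0 0 0 0 0 0"

```text
t: 10.1
eef_pos: [0.4437, 0.2768, 0.0918]
tool_rot: [-0.0, -0.627, 0.779, -0.0]
contact_force: [0.5, 0.0, -0.9]
gripper_width: 0.201
```

Run:
```python
from h import *
st(); p=wshot(); save(p,'w3')
go(.4437,.2773,.095,-102.6)
```

```text
t 10.1 tcp [0.4437 0.2768 0.0918] head -102.39 zax [-0.    -0.001 -1.   ] F [ 0.5   0.02 -0.9 ] w 0.201 q [-1.38  0.6   0.94  2.08 -0.69  0.8  -1.8 ]
shift mm [-0.5  0.2 -3.1] units [-0.004  0.002 -0.026] min rows 0.1 rz units 0.05 (before shift)
```

View pics/w3.png

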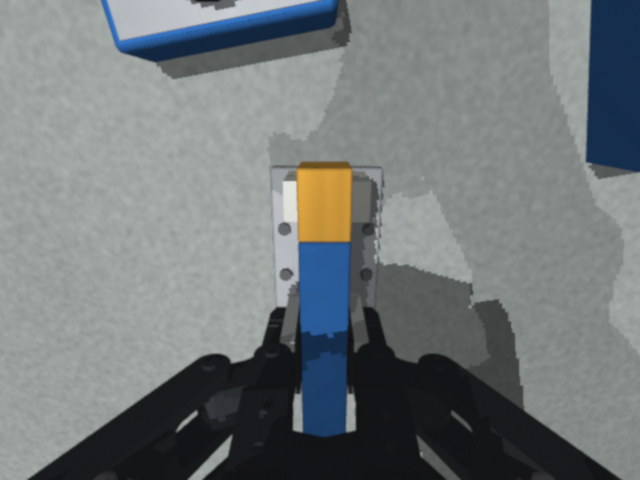

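>>> apply_moves:
  moves: "1 0.007 0 0 0 0 0.05;1 0 0 0.12 0 0 0;1 0 0 0.15 0 0 0;1 0 0 0.12 0 0 0;1 0 0 0.08 0 0 0;1 0 0 0.06 0 0 0;1 0 0 0.04 0 0 0;1 0 0 0.015 0 0 0;1 0 0 0 0 0 0;1 0 0 0 0 0 0"

```text
t: 10.98
eef_pos: [0.4441, 0.2762, 0.0223]
tool_rot: [0.0, -0.624, 0.781, -0.0]
contact_force: [-0.5, -0.6, -2.1]
gripper_width: 0.201
```

Run:
```python
from h import *
st(); p=wshot(); save(p,'w4')
```

```text
t 10.98 tcp [0.4441 0.2762 0.0223] head -102.73 zax [ 0.001  0.    -1.   ] F [-0.47 -0.64 -2.08] w 0.201 q [-1.27  0.7   0.8   2.1  -0.82  0.68 -1.71]
```

View pics/w4.png

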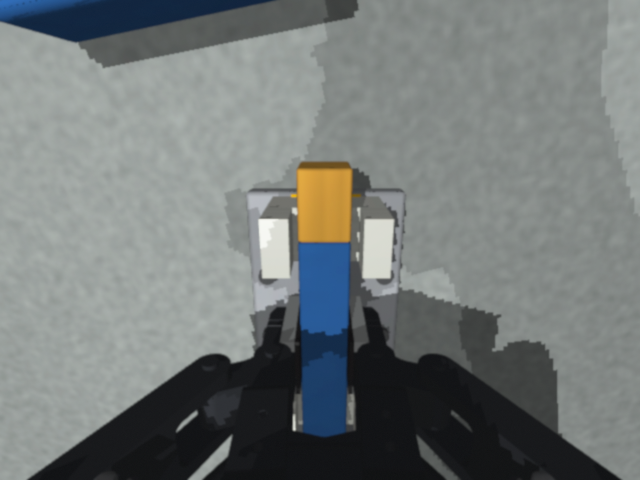

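>>> apply_moves:
  moves: "1 0 0 0.01 0 0 0;1 0 0 0 0 0 0;0.4 0 0 0 0 0 0;-0.2 0 0 0 0 0 0;-0.2 0 0 0 0 0 0;-0.2 0 0 0 0 0 0;-0.2 0 0 -0.1 0 0 0;-0.2 0 0 -0.25 0 0 0;-0.2 0 0 -0.33 0 0 0;-0.2 0 0 -0.33 0 0 0;-0.2 0 0 -0.25 0 0 0;-0.2 0 0 -0.1 0 0 0"

```text
t: 12.03
eef_pos: [0.4457, 0.2763, 0.1884]
tool_rot: [0.003, -0.624, 0.782, 0.0]
contact_force: [0.9, 0.3, -0.7]
gripper_width: 0.598
```

Run:
```python
from h import *
st(); p=wshot(); save(p,'w5')
for k in ['fresh_end','worn_end','insert','holder']:
    print(k,[(np.round(d['location'],1).tolist(),round(d['score'],2),np.round(at_z(p,d['location'],dict(fresh_end=.039,worn_end=.039,insert=.03,holder=0)[k]),4).tolist()) for d in nets.spot_point(p,k)][:2])
```

```text
t 12.03 tcp [0.4457 0.2763 0.1884] head -102.8 zax [ 0.004  0.004 -1.   ] F [ 0.95  0.32 -0.68] w 0.598 q [-1.51  0.48  1.11  2.01 -0.53  0.97 -1.93]
fresh_end [([322.5, 140.2], 0.83, [0.5088, 0.2644, 0.039])]
worn_end [([324.3, 298.4], 0.81, [0.3741, 0.2937, 0.039]), ([325.1, 141.1], 0.73, [0.5077, 0.2625, 0.039])]
insert []
holder []
```

View pics/w5.png

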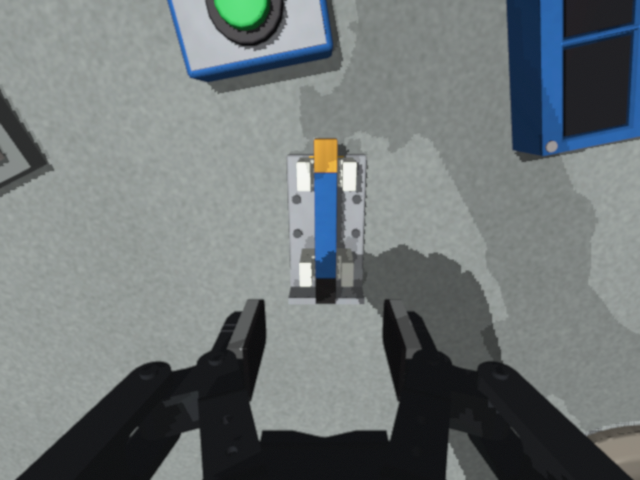

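Run:
```python
import cv2
t=cv2.imread('pics/w5.png')
a1=cv2.resize(t[132:202,275:380],None,fx=5.5,fy=5.5,interpolation=cv2.INTER_CUBIC)
a2=cv2.resize(t[245:310,275:380],None,fx=5.5,fy=5.5,interpolation=cv2.INTER_CUBIC)[:,:578]
cv2.imwrite('pics/w5a.png',a1); cv2.imwrite('pics/w5b.png',a2)
```

```text
(no output)
```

View pics/w5a.png

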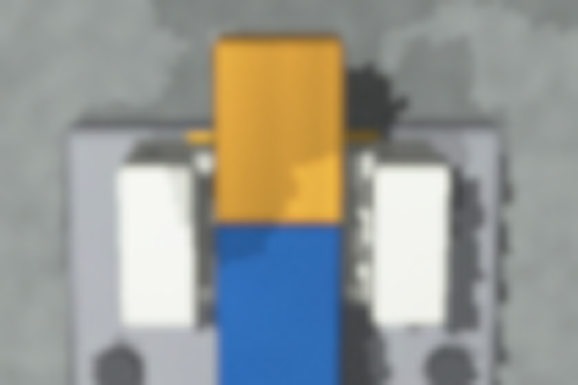

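View pics/w5b.png

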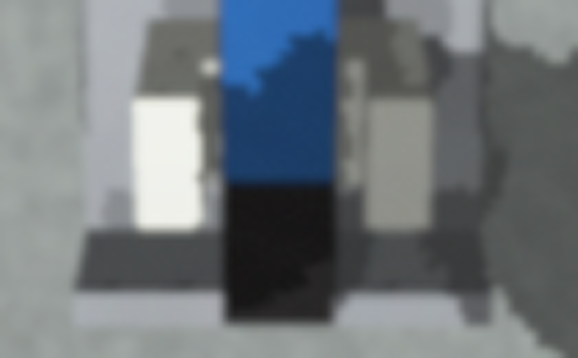

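Run:
```python
from h import *
p=wshot(); st()
h=-.4
def A(u,v,z): return at_z(p,[u+h,v+h],z)
r=A(326.4,274.7,.046); f=A(326.6,176.5,.046)
u=(f-r)/np.linalg.norm(f-r); c=(r+f)/2; w=np.array([-u[1],u[0],0])
print('dist',np.linalg.norm(f-r),'yaw',np.rad2deg(np.arctan2(u[1],u[0])),'mid',c)
for nm,a in dict(brass=A(325.8,138.9,.048),black=A(325.5,303.5,.048),lip1=A(325,297.7,.034),lip2=A(325,304,.034)).items(): print(nm,a,(a-c)@u,(a-c)@w)
```

```text
t 12.33 tcp [0.4428 0.2757 0.1826] head -102.72 zax [-0.002 -0.001 -1.   ] F [ 0.2  -0.56  0.03] w 0.598 q [-1.51  0.49  1.1   2.02 -0.53  0.97 -1.93]
dist 0.08262771797031845 yaw -12.797332676124213 mid [0.43893394 0.27547367 0.046     ]
brass [0.50669152 0.26076159 0.048     ] 0.0693332378936085 0.0006618886608090197
black [0.37321112 0.29116114 0.048     ] -0.06756505744828227 0.0007399738837915171
lip1 [0.3714008  0.29196463 0.034     ] -0.06950838848040596 0.0011225172607773927
lip2 [0.36516592 0.29337697 0.034     ] -0.07590123475109342 0.0011187236868430844
```

Run:
```python
from h import *
go(.5,-.0428,.2,-91)
```

```text
shift mm [317.4 -62.8 -17.4] units [ 2.645 -0.523 -0.145] min rows 7.8 rz units -2.93 (before shift)
```

>>> apply_moves:
  moves: "1 0 0 -0.04 0 0 -0.98;1 0 0 -0.04 0 0 -0.98;1 0 0 -0.04 0 0 -0.97;1 0.15 -0.029 0 0 0 0;1 0.3 -0.058 0 0 0 0;1 0.33 -0.065 0 0 0 0;1 0.33 -0.065 0 0 0 0;1 0.33 -0.065 0 0 0 0;1 0.33 -0.065 0 0 0 0;1 0.33 -0.065 0 0 0 0;1 0.33 -0.065 0 0 0 0;1 0.15 -0.04 0 0 0 0"

```text
t: 13.33
eef_pos: [0.4993, -0.0402, 0.1976]
tool_rot: [-0.001, -0.699, 0.715, -0.0]
contact_force: [0.1, -0.1, -0.4]
gripper_width: 0.002
```

>>> apply_moves:
  moves: "1 0.06 -0.01 0 0 0 0;1 0 0 0 0 0 0;1 0 0 0 0 0 0;1 0 0 0 0 0 0"

```text
t: 13.67
eef_pos: [0.501, -0.04, 0.1976]
tool_rot: [-0.0, -0.702, 0.712, 0.001]
contact_force: [0.6, 0.6, -0.0]
gripper_width: -0.001
```

Run:
```python
from fit import *
st(); p=wshot(); save(p,'w6')
h=cv2.cvtColor(p['image'],cv2.COLOR_RGB2HSV).astype(int)
blue=((h[...,0]>100)&(h[...,0]<125)&(h[...,1]>120)).astype(np.uint8)
n,lab,stt,cen=cv2.connectedComponentsWithStats(blue); i=1+np.argmax(stt[1:,4]); print(stt[i])
```

```text
t 13.67 tcp [ 0.501  -0.04    0.1976] head -90.88 zax [-0.002  0.    -1.   ] F [ 0.56  0.56 -0.02] w -0.001 q [-0.89  0.38  1.06  2.04 -0.41  0.95 -1.19]
[  133    79   391   187 33296]
```

View pics/w6.png

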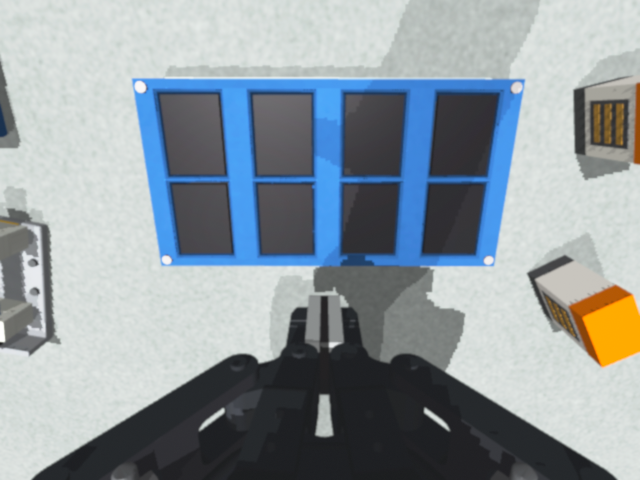

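Run:
```python
from fit import *
p=wshot(); st()
h=cv2.cvtColor(p['image'],cv2.COLOR_RGB2HSV).astype(int)
blue=((h[...,0]>100)&(h[...,0]<125)&(h[...,1]>120)).astype(np.uint8)
n,lab,stt,cen=cv2.connectedComponentsWithStats(blue); i=1+np.argmax(stt[1:,4]); print(stt[i])
c,_=cv2.findContours((lab==i).astype(np.uint8),cv2.RETR_EXTERNAL,cv2.CHAIN_APPROX_NONE); f=np.zeros_like(blue); cv2.drawContours(f,[cv2.convexHull(c[0])],-1,1,-1)
l,t,w,hh=stt[i][:4]; roi=(l-8,t-8,l+w+8,t+hh+8)
for z0 in (.0,):
  r=fitbox([(p,f.astype(float),roi)],(.534,-.043,-.015),.15,.29,z0,.048); print('mag wrist',np.round(r.x,4),np.rad2deg(r.x[2]),r.fun)
co=[at_z(p,q,.048) for q in [(133,79),(525,79),(494.5,266),(161,266)]]; co=np.array(co); print(np.round(co,4)); print(co.mean(0), np.linalg.norm(co[0]-co[1]),np.linalg.norm(co[2]-co[1]))
pk=nets.spot_point(p,'pocket1')
for d in pk: print(np.round(d['location']),round(d['score'],2),np.round(at_z(p,d['location'],.046),4))
```

```text
t 13.77 tcp [ 0.5012 -0.0399  0.1979] head -90.84 zax [-0.001  0.    -1.   ] F [-0.1  -0.77 -0.05] w -0.003 q [-0.89  0.38  1.06  2.04 -0.41  0.95 -1.19]
[  133    79   392   188 33233]
mag wrist [ 0.5334 -0.0426 -0.0206] -1.1799734468352983 401.721568627451
[[ 0.6107  0.1002  0.048 ]
 [ 0.606  -0.1892  0.048 ]
 [ 0.456  -0.1874  0.048 ]
 [ 0.4607  0.1041  0.048 ]]
[ 0.53335614 -0.04306926  0.048     ] 0.2894461569482432 0.1500850517512542
[282. 139.] 0.92 [ 0.566  -0.0069  0.046 ]
[191. 137.] 0.89 [0.5685 0.0634 0.046 ]
[453. 216.] 0.82 [ 0.5014 -0.1469  0.046 ]
[286. 222.] 0.77 [ 0.4985 -0.007   0.046 ]
[369. 221.] 0.71 [ 0.498  -0.0771  0.046 ]
[203. 220.] 0.7 [0.5016 0.0626 0.046 ]
[464. 132.] 0.66 [ 0.5688 -0.1494  0.046 ]
[374. 133.] 0.56 [ 0.5693 -0.0792  0.046 ]
```

>>> apply_moves:
  moves: "1 -0.14 0.005 0.2 0 0 0;1 -0.132 0.006 0.25 0 0 0;1 0 0 0.28 0 0 0;1 0 0 0.22 0 0 0;1 0 0 0.12 0 0 0;1 0 0 0.08 0 0 0;1 0 0 0 0 0 0"
  force: 60

```text
t: 14.4
eef_pos: [0.4997, -0.0085, 0.0589]
tool_rot: [-0.001, -0.701, 0.713, 0.001]
contact_force: [-0.7, -0.1, 0.3]
gripper_width: 0.002
```

>>> apply_moves:
  moves: "1 0 0 0.05 0 0 0;1 0 0 0.05 0 0 0;1 0 0 0 0 0 0"

```text
t: 14.65
eef_pos: [0.5008, -0.0088, 0.0482]
tool_rot: [0.0, -0.701, 0.713, -0.0]
contact_force: [0.7, -0.3, 0.7]
gripper_width: 0.001
```

>>> apply_moves:
  moves: "1 0 0 0.02 0 0 0;1 0 0 0 0 0 0"

```text
t: 14.82
eef_pos: [0.501, -0.0091, 0.0461]
tool_rot: [0.0, -0.701, 0.713, -0.0]
contact_force: [0.2, -0.5, -0.1]
gripper_width: -0.003
```

>>> apply_moves:
  moves: "1 0 0 0.015 0 0 0;1 0 0 0 0 0 0"

```text
t: 14.98
eef_pos: [0.5008, -0.0091, 0.0442]
tool_rot: [0.0, -0.701, 0.713, -0.0]
contact_force: [-0.1, -0.2, -0.2]
gripper_width: -0.003
```

>>> apply_moves:
  moves: "1 0 0 0.02 0 0 0;1 0 0 0 0 0 0"

```text
t: 15.15
eef_pos: [0.5007, -0.0091, 0.0415]
tool_rot: [0.0, -0.701, 0.713, 0.0]
contact_force: [0.0, 0.6, 1.1]
gripper_width: -0.004
```

>>> apply_moves:
  moves: "1 0 0 0.02 0 0 0;1 0 0 0 0 0 0;1 0 0 0 0 0 0"

```text
t: 15.4
eef_pos: [0.5006, -0.0091, 0.0392]
tool_rot: [-0.0, -0.701, 0.713, 0.0]
contact_force: [0.2, 0.2, 1.0]
gripper_width: 0.002
```

Run:
```python
from h import *
st(); p=wshot(); save(p,'w7'); p=shot('scene'); save(p,'s7'); st()
```

```text
t 15.4 tcp [ 0.5006 -0.0091  0.0392] head -91.01 zax [-0.  0. -1.] F [0.23 0.2  0.97] w 0.002 q [-0.69  0.61  0.76  2.15 -0.72  0.65 -1.01]
t 15.5 tcp [ 0.5006 -0.0091  0.0392] head -91.01 zax [-0.  0. -1.] F [-0.37  0.28 -0.56] w 0.005 q [-0.69  0.61  0.76  2.15 -0.72  0.65 -1.01]
```

View pics/w7.png

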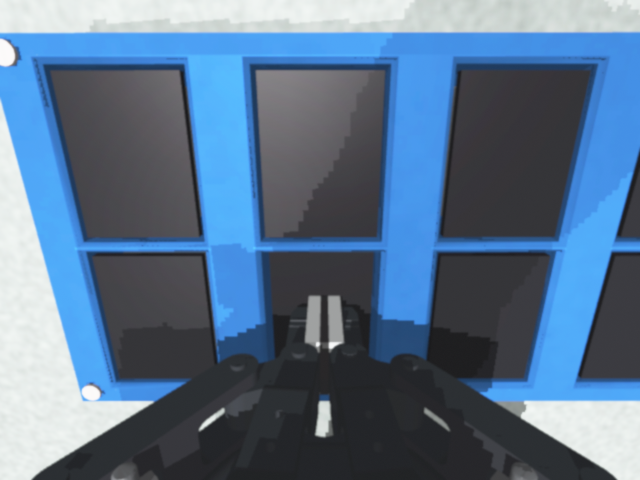

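>>> apply_moves:
  moves: "1 0 0 0.025 0 0 0;1 0 0 0.025 0 0 0;1 0 0 0.025 0 0 0;1 0 0 0 0 0 0"

```text
t: 15.83
eef_pos: [0.5005, -0.0092, 0.0297]
tool_rot: [-0.0, -0.701, 0.713, 0.0]
contact_force: [0.1, -0.0, 0.6]
gripper_width: -0.003
```

Run:
```python
from h import *
import time
F=[]
for i in range(1):
    p=wshot(); F.append(bot.get_obs()['contact_force'])
st(); save(p,'w8'); print(F)
go(.5010,.0627,.055,-91)
```

```text
t 15.88 tcp [ 0.5005 -0.0091  0.0299] head -91.01 zax [-0.001 -0.    -1.   ] F [-0.29 -0.02  1.28] w -0.002 q [-0.68  0.63  0.74  2.15 -0.73  0.63 -1.  ]
[array([-0.29327937, -0.02492423,  1.28060975])]
shift mm [-71.8   0.8 -25.1] units [-0.599  0.006 -0.209] min rows 1.8 rz units -0.0 (before shift)
```

View pics/w8.png

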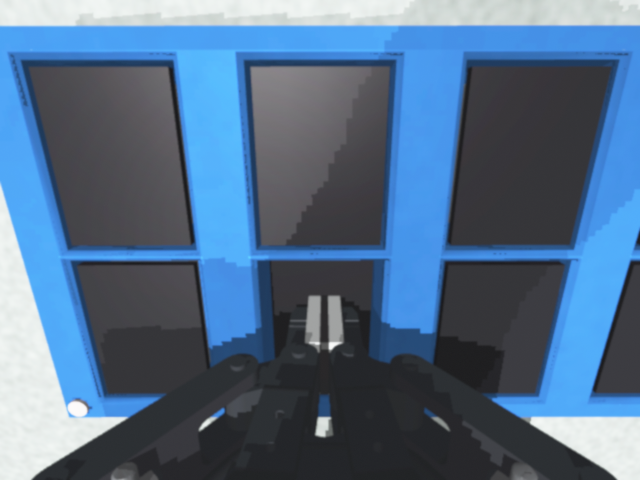

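>>> apply_moves:
  moves: "1 0 0 -0.235 0 0 0;1 -0.3 0.003 0 0 0 0;1 -0.3 0.003 0 0 0 0;1 0 0 0 0 0 0;1 0 0 0.06 0 0 0;1 0 0 0.05 0 0 0;1 0 0 0.02 0 0 0;1 0 0 0 0 0 0"

```text
t: 16.55
eef_pos: [0.5012, 0.0628, 0.0449]
tool_rot: [0.001, -0.7, 0.714, 0.003]
contact_force: [-11.5, 5.7, 42.0]
gripper_width: 0.005
```

>>> apply_moves:
  moves: "1 0 0 0.015 0 0 0;1 0 0 0 0 0 0"

```text
t: 16.72
eef_pos: [0.5012, 0.0629, 0.0447]
tool_rot: [0.002, -0.7, 0.714, 0.003]
contact_force: [-20.0, 6.6, 68.6]
gripper_width: 0.002
```

Run:
```python
from h import *
st()
```

```text
t 16.72 tcp [0.5012 0.0629 0.0447] head -91.2 zax [-0.002  0.008 -1.   ] F [-20.03   6.64  68.56] w 0.002 q [-0.84  0.61  0.78  2.14 -0.72  0.67 -1.15]
```

>>> apply_moves:
  moves: "1 0 0 -0.128 0 0 0;1 0 -0.283 0 0 0 0;1 0 -0.282 0 0 0 0;1 0 0 0 0 0 0;1 0 0 0.05 0 0 0;1 0 0 0.03 0 0 0;1 0 0 0.012 0 0 0;1 0 0 0 0 0 0"

```text
t: 17.38
eef_pos: [0.5677, 0.06, 0.0451]
tool_rot: [-0.001, -0.7, 0.714, 0.0]
contact_force: [-1.0, -2.0, 5.8]
gripper_width: 0.001
```

Run:
```python
from h import *
st()
```

```text
t 17.38 tcp [0.5677 0.06   0.0451] head -91.14 zax [-0.001 -0.    -1.   ] F [-0.98 -2.04  5.79] w 0.001 q [-0.78  0.7   0.77  1.98 -0.71  0.76 -1.16]
```

>>> apply_moves:
  moves: "1 0 0 0.008 0 0 0;1 0 0 0 0 0 0"

```text
t: 17.55
eef_pos: [0.5678, 0.0599, 0.0451]
tool_rot: [-0.0, -0.7, 0.714, 0.001]
contact_force: [-3.8, -0.7, 17.1]
gripper_width: -0.003
```

Run:
```python
from h import *
st(); go(.5679,-.0083,.056,-91)
```

```text
t 17.55 tcp [0.5678 0.0599 0.0451] head -91.15 zax [-0.001  0.    -1.   ] F [-3.8  -0.68 17.15] w -0.003 q [-0.78  0.7   0.77  1.98 -0.71  0.76 -1.16]
shift mm [ 68.2  -1.3 -10.9] units [ 0.569 -0.011 -0.091] min rows 1.7 rz units -0.04 (before shift)
```

>>> apply_moves:
  moves: "1 0 0 -0.1 0 0 0;1 0.285 -0.005 0 0 0 0;1 0.285 -0.005 0 0 0 0;1 0 0 0 0 0 0;1 0 0 0.05 0 0 0;1 0 0 0.03 0 0 0;1 0 0 0.02 0 0 0;1 0 0 0 0 0 0"

```text
t: 18.22
eef_pos: [0.5681, -0.0053, 0.0433]
tool_rot: [-0.001, -0.701, 0.713, 0.001]
contact_force: [0.1, 0.4, 0.3]
gripper_width: 0.002
```

>>> apply_moves:
  moves: "1 0 0 0.008 0 0 0;1 0 0 0 0 0 0"

```text
t: 18.38
eef_pos: [0.5689, -0.0059, 0.0432]
tool_rot: [-0.0, -0.701, 0.713, 0.0]
contact_force: [-0.6, -0.4, 0.3]
gripper_width: -0.005
```

Run:
```python
from h import *
st(); go(.5668,-.0783,.056,-91)
```

```text
t 18.38 tcp [ 0.5689 -0.0059  0.0432] head -90.94 zax [-0.001  0.    -1.   ] F [-0.59 -0.43  0.29] w -0.005 q [-0.66  0.69  0.76  1.99 -0.71  0.75 -1.05]
shift mm [ 72.4   0.8 -12.8] units [ 0.604  0.007 -0.107] min rows 1.8 rz units 0.01 (before shift)
```

>>> apply_moves:
  moves: "1 0 0 0.025 0 0 0;1 0 0 0.025 0 0 0;1 0 0 0 0 0 0"

```text
t: 18.63
eef_pos: [0.5689, -0.0065, 0.037]
tool_rot: [-0.0, -0.701, 0.713, 0.0]
contact_force: [0.2, 0.4, 1.0]
gripper_width: 0.002
```

>>> apply_moves:
  moves: "1 0 0 -0.155 0 0 0;1 0.3 0.003 0 0 0 0;1 0.3 0.003 0 0 0 0;1 0 0 0 0 0 0;1 0 0 0.05 0 0 0;1 0 0 0.03 0 0 0;1 0 0 0.012 0 0 0;1 0 0 0.008 0 0 0;1 0 0 0 0 0 0"

```text
t: 19.38
eef_pos: [0.5668, -0.0781, 0.0451]
tool_rot: [0.0, -0.701, 0.713, 0.001]
contact_force: [-7.3, -0.6, 20.2]
gripper_width: -0.003
```

Run:
```python
from h import *
st(); go(.5658,-.1483,.056,-91)
```

```text
t 19.38 tcp [ 0.5668 -0.0781  0.0451] head -90.95 zax [-0.001  0.001 -1.   ] F [-7.31 -0.62 20.25] w -0.003 q [-0.52  0.69  0.76  1.98 -0.7   0.75 -0.93]
shift mm [ 70.2  -0.2 -10.9] units [ 0.585 -0.002 -0.091] min rows 1.7 rz units 0.01 (before shift)
```

>>> apply_moves:
  moves: "1 0 0 -0.1 0 0 0;1 0.293 -0.001 0 0 0 0;1 0.292 -0.001 0 0 0 0;1 0 0 0 0 0 0;1 0 0 0.05 0 0 0;1 0 0 0.03 0 0 0;1 0 0 0.012 0 0 0;1 0 0 0.008 0 0 0;1 0 0 0 0 0 0"

```text
t: 20.13
eef_pos: [0.5661, -0.1472, 0.045]
tool_rot: [0.001, -0.702, 0.713, 0.001]
contact_force: [-5.9, 1.0, 21.4]
gripper_width: 0.001
```

Run:
```python
from h import *
st(); go(.4978,-.1473,.056,-91)
```

```text
t 20.13 tcp [ 0.5661 -0.1472  0.045 ] head -90.88 zax [-0.001  0.002 -1.   ] F [-5.85  1.02 21.42] w 0.001 q [-0.39  0.71  0.75  1.95 -0.69  0.77 -0.82]
shift mm [  1.3  68.3 -11. ] units [ 0.011  0.569 -0.091] min rows 1.7 rz units 0.03 (before shift)
```

>>> apply_moves:
  moves: "1 0 0 -0.1 0 0 0;1 0.005 0.285 0 0 0 0;1 0.005 0.285 0 0 0 0;1 0 0 0 0 0 0;1 0 0 0.05 0 0 0;1 0 0 0.03 0 0 0;1 0 0 0.02 0 0 0;1 0 0 0.015 0 0 0;1 0 0 0 0 0 0"

```text
t: 20.88
eef_pos: [0.4983, -0.1486, 0.0417]
tool_rot: [-0.0, -0.701, 0.713, 0.0]
contact_force: [0.5, 0.4, 0.2]
gripper_width: -0.004
```

>>> apply_moves:
  moves: "1 0 0 -0.115 0 0 0;1 -0.292 -0.001 0 0 0 0;1 -0.292 -0.001 0 0 0 0;1 0 0 0 0 0 0;1 0 0 0.05 0 0 0;1 0 0 0.03 0 0 0;1 0 0 0.02 0 0 0;1 0 0 0.015 0 0 0;1 0 0 0 0 0 0"

```text
t: 21.63
eef_pos: [0.4987, -0.0801, 0.0419]
tool_rot: [-0.0, -0.7, 0.714, 0.0]
contact_force: [-0.5, -0.8, -0.1]
gripper_width: 0.002
```

Run:
```python
from fit import *
st(); pt=shot('top'); ps=shot('scene'); save(pt,'t9'); save(ps,'s9'); find_cassettes(pt,ps,.011)
```

```text
t 21.63 tcp [ 0.4987 -0.0801  0.0419] head -91.13 zax [-0.001 -0.001 -1.   ] F [-0.47 -0.83 -0.08] w 0.002 q [-0.55  0.61  0.76  2.14 -0.7   0.66 -0.89]
cas [ 0.5848 -0.4094] yaw 0.1 err 77.4 views 2 area 533
cas [ 0.5786 -0.2821] yaw 13.1 err 52.3 views 2 area 525
cas [ 0.4813 -0.4076] yaw -6.0 err 58.5 views 2 area 556
cas [ 0.4133 -0.2767] yaw 29.3 err 59.8 views 2 area 577
```

View pics/t9.png

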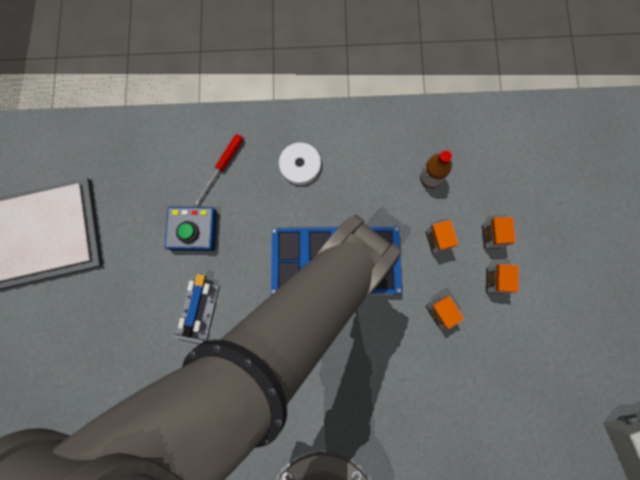

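Run:
```python
from h import *
go(.5786,-.2821,.20,-76.9)
```

```text
shift mm [ 215.1  -31.8 -157.8] units [ 1.792 -0.265 -1.315] min rows 6.4 rz units -3.55 (before shift)
```

>>> apply_moves:
  moves: "-0.5 0 0 -0.3 0 0 -0.89;-0.5 0 0 -0.34 0 0 -0.89;-0.5 0 0 -0.34 0 0 -0.89;-0.5 0 0 -0.335 0 0 -0.88;-0.5 0.2 -0.03 0 0 0 0;-0.5 0.33 -0.049 0 0 0 0;-0.5 0.33 -0.049 0 0 0 0;-0.5 0.33 -0.049 0 0 0 0;-0.5 0.33 -0.049 0 0 0 0;-0.5 0.2 -0.029 0 0 0 0;-0.5 0.072 -0.01 0 0 0 0;-0.5 0 0 0 0 0 0"
  force: 60

```text
t: 22.73
eef_pos: [0.5785, -0.284, 0.2001]
tool_rot: [0.001, 0.782, -0.623, 0.0]
contact_force: [0.8, 0.8, 0.6]
gripper_width: 0.753
```

>>> apply_moves:
  moves: "-0.5 0 0 0 0 0 0;-0.5 0 0 0 0 0 0"

```text
t: 22.9
eef_pos: [0.5789, -0.279, 0.1998]
tool_rot: [-0.0, 0.784, -0.621, -0.001]
contact_force: [1.1, 0.9, -0.7]
gripper_width: 0.749
```

```bash
cat >> fit.py <<'E'
def wfit(x0,b=.011,name=None,head0=None):
    """fit the cassette near x0 in a wrist view (orange band)"""
    p=wshot(); 
    if name: save(p,name)
    m=orange(p); n,lab,stt,cen=cv2.connectedComponentsWithStats(m)
    uv=proj(p,[x0[0],x0[1],.082]); 
    c=[(np.hypot(*(cen[i]-uv)),i) for i in range(1,n) if stt[i,4]>300]
    d,i=min(c); s=stt[i]; print('blob',s,'dist px',round(d,1))
    roi=(max(0,s[0]-10),max(0,s[1]-10),min(640,s[0]+s[2]+10),min(480,s[1]+s[3]+10))
    r=fitbox([(p,(lab==i).astype(float),roi)],(x0[0],x0[1],np.deg2rad(x0[2])),.056,.04,.085-b,.085)
    print('wcas',np.round(r.x[:2],4),'yaw',round(np.rad2deg(r.x[2]),2),'err',round(r.fun,1),'of',s[4]); return r.x
E
python3 - <<'E'
from fit import *
st()
for b in (.009,.011,.013): wfit((.5786,-.2821,13.1),b,'w10')
E
```

```text
t 22.9 tcp [ 0.5789 -0.279   0.1998] head -76.73 zax [-0.001  0.002 -1.   ] F [ 1.1   0.87 -0.68] w 0.749 q [-0.23  0.59  0.86  1.71 -0.5   1.08 -0.55]
blob [ 302  193   56   77 4150] dist px 1.7
wcas [ 0.5784 -0.2819] yaw 13.26 err 179.7 of 4150
blob [ 302  193   56   78 4122] dist px 1.6
wcas [ 0.5783 -0.2818] yaw 13.14 err 125.5 of 4122
blob [ 302  193   56   78 4113] dist px 1.6
wcas [ 0.5778 -0.2819] yaw 13.22 err 95.4 of 4113
```

View pics/w10.png

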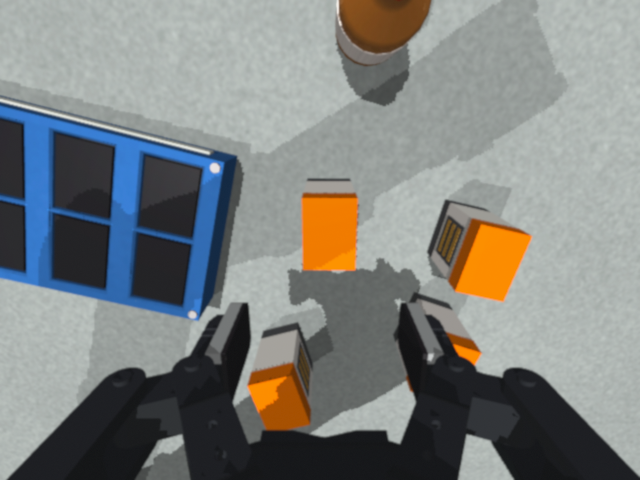

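Run:
```python
from h import *
go(.5780,-.2819,.036,-76.8)
```

```text
shift mm [  2.5   1.9 164.1] units [0.021 0.016 1.368] min rows 3.9 rz units 0.03 (before shift)
```

>>> apply_moves:
  moves: "-0.5 0.021 0.016 0.1 0 0 0.03;-0.5 0 0 0.3 0 0 0;-0.5 0 0 0.33 0 0 0;-0.5 0 0 0.3 0 0 0;-0.5 0 0 0.2 0 0 0;-0.5 0 0 0.1 0 0 0;-0.5 0 0 0.038 0 0 0;-0.5 0 0 0 0 0 0;1 0 0 0 0 0 0;1 0 0 0 0 0 0;1 0 0 0 0 0 0;1 0 0 0 0 0 0"
  force: 60

```text
t: 24.05
eef_pos: [0.5789, -0.2843, 0.0378]
tool_rot: [-0.001, 0.783, -0.622, 0.001]
contact_force: [-1.2, 1.7, 6.3]
gripper_width: 0.459
```

>>> apply_moves:
  moves: "1 0 0 0 0 0 0;1 0 0 0 0 0 0;1 0 0 -0.05 0 0 0;1 0 0 -0.2 0 0 0;1 0 0 -0.3 0 0 0;1 0 0 -0.3 0 0 0;1 0 0 -0.25 0 0 0;1 0 0 0 0 0 0"

```text
t: 24.72
eef_pos: [0.5805, -0.2865, 0.1749]
tool_rot: [-0.001, 0.783, -0.622, 0.005]
contact_force: [1.3, 0.1, -2.3]
gripper_width: 0.463
```

Run:
```python
from h import *
st(); p=wshot(); save(p,'w11')
# p6 world
mx,my=.034,.035; print('p6',.5334+mx+.0157*my,-.0428-.0157*mx+my)
go(.5334+mx+.0157*my,-.0428-.0157*mx+my,.17,-90.9)
```

```text
t 24.72 tcp [ 0.5805 -0.2865  0.1749] head -76.98 zax [ 0.01  -0.004 -1.   ] F [ 1.26  0.07 -2.28] w 0.463 q [-0.21  0.62  0.84  1.73 -0.53  1.03 -0.53]
p6 0.5679495 -0.008333799999999995
shift mm [-276.7   15.9    1.8] units [-2.306  0.132  0.015] min rows 6.6 rz units 3.49 (before shift)
```

View pics/w11.png

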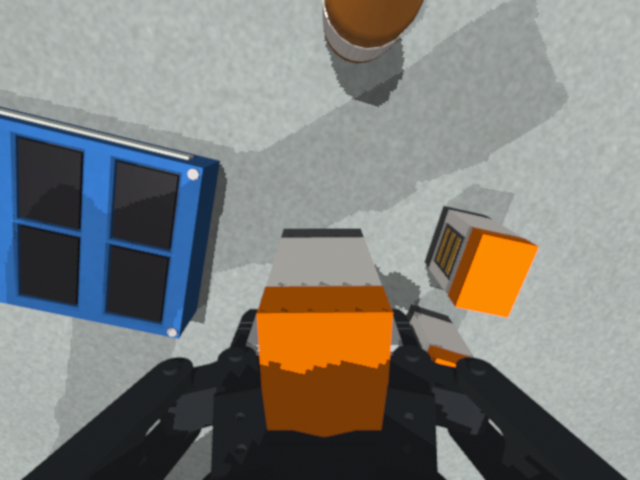

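>>> apply_moves:
  moves: "1 0 0 0 0 0 0.87;1 0 0 0 0 0 0.87;1 0 0 0 0 0 0.87;1 0 0 0 0 0 0.88;1 -0.15 0.015 0 0 0 0;1 -0.3 0.015 0 0 0 0;1 -0.33 0.015 0 0 0 0;1 -0.33 0.015 0 0 0 0;1 -0.33 0.015 0 0 0 0;1 -0.33 0.015 0 0 0 0;1 -0.3 0.015 0 0 0 0;1 -0.16 0.015 0 0 0 0"

```text
t: 25.77
eef_pos: [0.5664, -0.01, 0.1661]
tool_rot: [-0.0, -0.704, 0.711, 0.002]
contact_force: [0.5, 0.9, -2.1]
gripper_width: 0.462
```

>>> apply_moves:
  moves: "1 -0.076 0.012 0 0 0 0;1 0 0 0 0 0 0;1 0 0 0 0 0 0;1 0 0 0 0 0 0"

```text
t: 26.1
eef_pos: [0.5659, -0.0092, 0.1679]
tool_rot: [-0.0, -0.701, 0.714, -0.0]
contact_force: [0.6, -0.1, -2.6]
gripper_width: 0.462
```

Run:
```python
from h import *
st(); p=wshot(); save(p,'w12')
go(.5679,-.0083,.052,-90.9)
```

```text
t 26.1 tcp [ 0.5659 -0.0092  0.1679] head -91.05 zax [-0.    -0.001 -1.   ] F [ 0.56 -0.05 -2.61] w 0.462 q [-0.81  0.55  0.98  1.93 -0.55  0.97 -1.16]
shift mm [ -1.1  -1.9 116. ] units [-0.009 -0.016  0.966] min rows 2.8 rz units -0.05 (before shift)
```

View pics/w12.png

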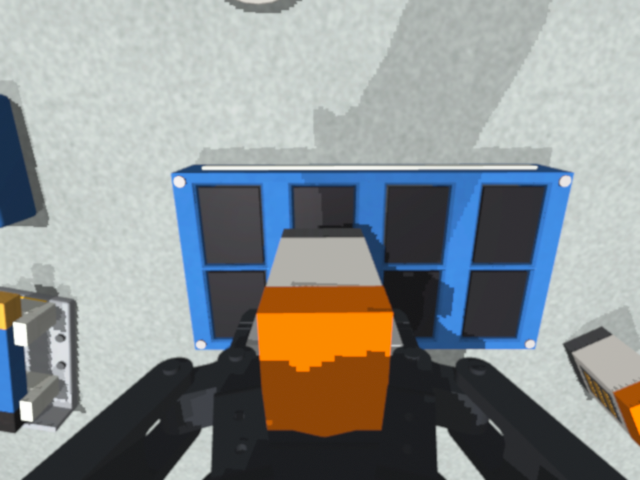

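>>> apply_moves:
  moves: "1 -0.009 -0.016 0.1 0 0 -0.04;1 0 0 0.2 0 0 0;1 0 0 0.2 0 0 0;1 0 0 0.1 0 0 0;1 0 0 0 0 0 0;1 0 0 0 0 0 0"

```text
t: 26.65
eef_pos: [0.568, -0.0069, 0.0956]
tool_rot: [-0.001, -0.702, 0.712, 0.0]
contact_force: [0.9, 0.6, -1.7]
gripper_width: 0.462
```

Run:
```python
from h import *
st(); p=wshot(); save(p,'w13')
go(.5679,-.0083,.0535,-90.9)
```

```text
t 26.65 tcp [ 0.568  -0.0069  0.0956] head -90.81 zax [-0.001 -0.001 -1.   ] F [ 0.89  0.57 -1.72] w 0.462 q [-0.73  0.64  0.87  1.97 -0.66  0.84 -1.08]
shift mm [ 1.5  0.8 42.9] units [0.013 0.007 0.358] min rows 1.0 rz units 0.03 (before shift)
```

View pics/w13.png

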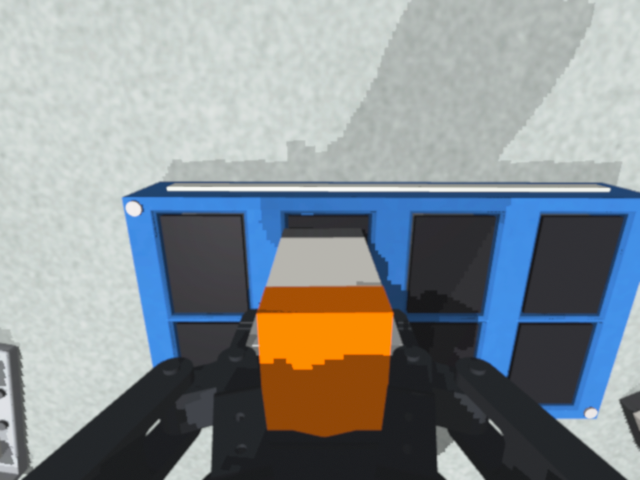

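>>> apply_moves:
  moves: "1 0.017 0.005 0 0 0 0.02;1 0 0 0.04 0 0 0;1 0 0 0.04 0 0 0;1 0 0 0.04 0 0 0;1 0 0 0 0 0 0"

```text
t: 27.12
eef_pos: [0.5672, -0.0076, 0.0807]
tool_rot: [-0.0, -0.702, 0.712, 0.0]
contact_force: [-0.2, -0.3, -2.4]
gripper_width: 0.464
```

Run:
```python
from h import *
st(); p=wshot(); save(p,'w14')
```

```text
t 27.12 tcp [ 0.5672 -0.0076  0.0807] head -90.79 zax [-0.001  0.    -1.   ] F [-0.2  -0.29 -2.38] w 0.464 q [-0.71  0.66  0.85  1.98 -0.68  0.82 -1.06]
```

View pics/w14.png

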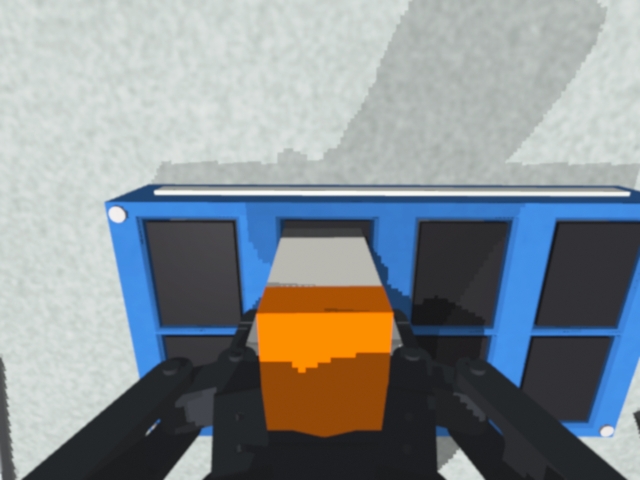

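>>> apply_moves:
  moves: "1 0.015 0.003 0 0 0 0;1 0 0 0.06 0 0 0;1 0 0 0.06 0 0 0;1 0 0 0.06 0 0 0;1 0 0 0.03 0 0 0;1 0 0 0 0 0 0"

```text
t: 27.67
eef_pos: [0.5665, -0.0096, 0.0552]
tool_rot: [-0.001, -0.702, 0.712, 0.001]
contact_force: [-0.4, 0.8, -2.2]
gripper_width: 0.462
```

Run:
```python
from h import *
st(); p=wshot(); save(p,'w15')
```

```text
t 27.67 tcp [ 0.5665 -0.0096  0.0552] head -90.81 zax [-0.002 -0.    -1.   ] F [-0.42  0.77 -2.22] w 0.462 q [-0.68  0.69  0.81  1.99 -0.72  0.78 -1.03]
```

View pics/w15.png

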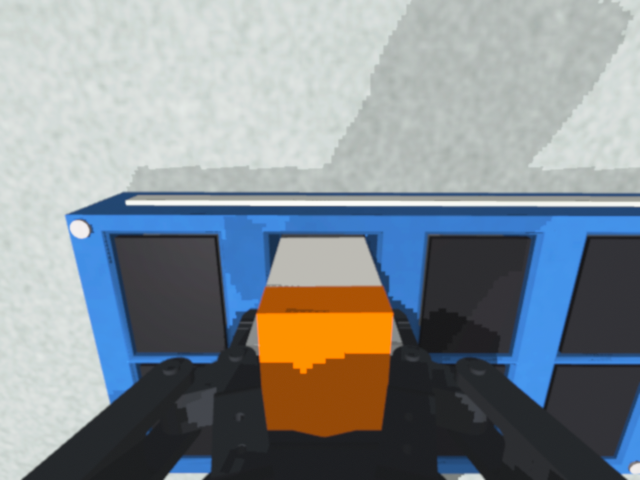

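>>> apply_moves:
  moves: "1 0 0 0.015 0 0 0;1 0 0 0 0 0 0;0.3 0 0 0 0 0 0;-0.2 0 0 0 0 0 0;-0.2 0 0 0 0 0 0;-0.2 0 0 0 0 0 0;-0.2 0 0 -0.1 0 0 0;-0.2 0 0 -0.3 0 0 0;-0.2 0 0 -0.3 0 0 0;-0.2 0 0 -0.3 0 0 0;-0.2 0 0 -0.2 0 0 0;-0.2 0 0 0 0 0 0"

```text
t: 28.72
eef_pos: [0.5702, -0.0108, 0.2044]
tool_rot: [0.003, -0.702, 0.712, -0.003]
contact_force: [1.2, 0.3, 0.7]
gripper_width: 0.602
```

Run:
```python
from fit import *
st(); p=wshot(); save(p,'w16'); st(); ps=shot('scene'); save(ps,'s16')
go(.4812,-.4074,.20,-96)
pt=shot('top'); find_cassettes(pt,ps,.011)
```

```text
t 28.72 tcp [ 0.5702 -0.0108  0.2044] head -90.87 zax [ 0.009  0.001 -1.   ] F [1.19 0.29 0.74] w 0.602 q [-0.84  0.51  1.03  1.89 -0.51  1.02 -1.18]
t 28.77 tcp [ 0.569  -0.0101  0.2019] head -90.83 zax [ 0.006  0.001 -1.   ] F [-0.65  0.11 -0.44] w 0.599 q [-0.84  0.51  1.02  1.89 -0.51  1.02 -1.18]
shift mm [404.7  44.5  -0. ] units [ 3.372  0.371 -0.   ] min rows 9.8 rz units 1.3 (before shift)
cas [ 0.5848 -0.4094] yaw 0.1 err 77.4 views 2 area 533
cas [ 0.5565 -0.004 ] yaw -10.2 err 470.6 views 2 area 197
cas [ 0.4812 -0.4076] yaw -5.9 err 52.9 views 2 area 562
cas [ 0.4133 -0.2767] yaw 29.3 err 59.8 views 2 area 577
```

View pics/w16.png

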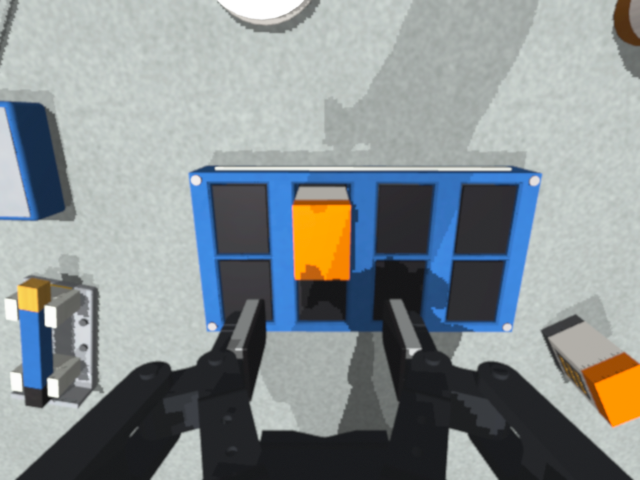

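View pics/s16.png

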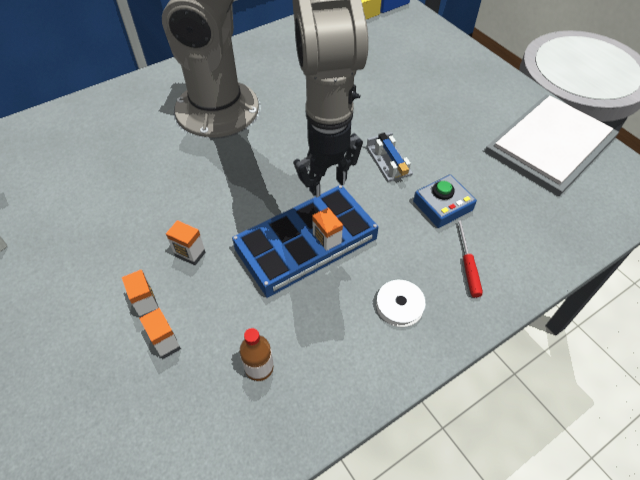

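Run:
```python
from h import *
st();go(.4133,-.2767,.20,-60.7)
```

```text
t 28.87 tcp [ 0.5669 -0.0094  0.1987] head -90.8 zax [ 0.     0.001 -1.   ] F [ 0.15  0.33 -0.7 ] w 0.607 q [-0.84  0.51  1.02  1.9  -0.51  1.02 -1.18]
shift mm [157.9 264.8  -1.3] units [ 1.316  2.207 -0.011] min rows 7.4 rz units -7.52 (before shift)
```

>>> apply_moves:
  moves: "-0.5 0 0 0 0 0 -0.94;-0.5 0 0 0 0 0 -0.94;-0.5 0 0 0 0 0 -0.94;-0.5 0 0 0 0 0 -0.94;-0.5 0 0 0 0 0 -0.94;-0.5 0 0 0 0 0 -0.94;-0.5 0 0 0 0 0 -0.94;-0.5 0 0 0 0 0 -0.94;-0.5 0.079 0.132 0 0 0 0;-0.5 0.158 0.265 0 0 0 0;-0.5 0.171 0.287 0 0 0 0;-0.5 0.171 0.287 0 0 0 0"

```text
t: 29.87
eef_pos: [0.4974, -0.1286, 0.1975]
tool_rot: [0.001, 0.863, -0.506, -0.001]
contact_force: [1.4, -1.7, -0.8]
gripper_width: 0.754
```

>>> apply_moves:
  moves: "-0.5 0.171 0.287 0 0 0 0;-0.5 0.171 0.287 0 0 0 0;-0.5 0.171 0.287 0 0 0 0;-0.5 0.132 0.221 0 0 0 0;-0.5 0.092 0.154 0 0 0 0;-0.5 0 0 0 0 0 0;-0.5 0 0 0 0 0 0;-0.5 0 0 0 0 0 0"

```text
t: 30.53
eef_pos: [0.4129, -0.2764, 0.1979]
tool_rot: [-0.0, 0.863, -0.506, -0.001]
contact_force: [0.2, 0.2, -0.5]
gripper_width: 0.748
```

Run:
```python
from fit import *
st(); x=wfit((.4133,-.2767,29.3),.013,'w17'); st(); go(x[0],x[1],.036,np.rad2deg(x[2])-90)
```

```text
t 30.53 tcp [ 0.4129 -0.2764  0.1979] head -60.77 zax [-0.001  0.001 -1.   ] F [ 0.19  0.23 -0.52] w 0.748 q [-0.32  0.32  0.96  2.05 -0.33  0.93 -0.24]
blob [ 297  193   57   76 4120] dist px 2.1
wcas [ 0.4125 -0.276 ] yaw 29.32 err 38.7 of 4120
t 30.58 tcp [ 0.4134 -0.2759  0.1979] head -60.68 zax [-0.001  0.001 -1.   ] F [-0.4   1.02  0.05] w 0.748 q [-0.32  0.32  0.96  2.05 -0.33  0.93 -0.24]
shift mm [ -0.3   0.8 161.9] units [-0.003  0.007  1.349] min rows 3.9 rz units 0.0 (before shift)
```

>>> apply_moves:
  moves: "-0.5 -0.003 0.007 0.1 0 0 0;-0.5 0 0 0.3 0 0 0;-0.5 0 0 0.33 0 0 0;-0.5 0 0 0.29 0 0 0;-0.5 0 0 0.2 0 0 0;-0.5 0 0 0.1 0 0 0;-0.5 0 0 0.03 0 0 0;-0.5 0 0 0 0 0 0;1 0 0 0 0 0 0;1 0 0 0 0 0 0;1 0 0 0 0 0 0;1 0 0 0 0 0 0"
  force: 60

```text
t: 31.58
eef_pos: [0.4135, -0.2774, 0.0379]
tool_rot: [-0.0, 0.863, -0.505, 0.001]
contact_force: [-1.1, 1.8, 7.5]
gripper_width: 0.464
```

>>> apply_moves:
  moves: "1 0 0 0 0 0 0;1 0 0 0 0 0 0;1 0 0 -0.05 0 0 0;1 0 0 -0.2 0 0 0;1 0 0 -0.3 0 0 0;1 0 0 -0.3 0 0 0;1 0 0 -0.25 0 0 0;1 0 0 -0.05 0 0 0;1 0 0 0 0 0 0;1 0 0 0 0 0 0"

```text
t: 32.42
eef_pos: [0.4122, -0.2761, 0.174]
tool_rot: [-0.0, 0.863, -0.505, -0.0]
contact_force: [-0.5, -0.4, -3.5]
gripper_width: 0.467
```

```bash
cat >> h.py <<'E'
def pk(n):
    mx=-.034 if n<5 else .034; my=[.105,.035,-.035,-.105][(n-1)%4]
    return .5328+mx+.0157*my, -.0441-.0157*mx+my
E
python3 - <<'E'
from h import *
st(); p=wshot(); save(p,'w18'); print(pk(2)); go(*pk(2),.17,-90.9)
E
```

```text
t 32.42 tcp [ 0.4122 -0.2761  0.174 ] head -60.68 zax [ 0.     0.001 -1.   ] F [-0.48 -0.36 -3.54] w 0.467 q [-0.29  0.36  0.94  2.08 -0.38  0.88 -0.19]
(0.4993495, -0.008566199999999996)
shift mm [-268.7  -83.4    3.3] units [-2.239 -0.695  0.027] min rows 6.7 rz units 7.55 (before shift)
```

View pics/w18.png

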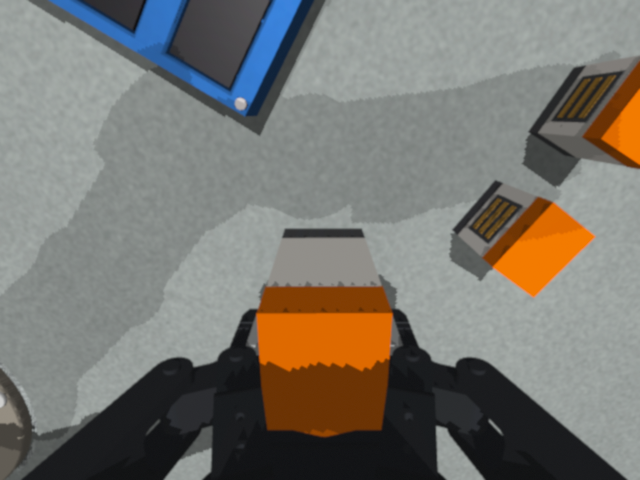

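>>> apply_moves:
  moves: "1 0 0 0 0 0 0.944;1 0 0 0 0 0 0.944;1 0 0 0 0 0 0.944;1 0 0 0 0 0 0.944;1 0 0 0 0 0 0.944;1 0 0 0 0 0 0.944;1 0 0 0 0 0 0.944;1 0 0 0 0 0 0.944;1 -0.134 -0.042 0 0 0 0;1 -0.269 -0.083 0 0 0 0;1 -0.291 -0.09 0 0 0 0;1 -0.291 -0.09 0 0 0 0"

```text
t: 33.47
eef_pos: [0.4498, -0.1582, 0.1729]
tool_rot: [-0.001, -0.701, 0.714, 0.001]
contact_force: [1.2, -0.1, -2.8]
gripper_width: 0.465
```

>>> apply_moves:
  moves: "1 -0.291 -0.09 0 0 0 0;1 -0.291 -0.09 0 0 0 0;1 -0.291 -0.09 0 0 0 0;1 -0.224 -0.07 0 0 0 0;1 -0.157 -0.049 0 0 0 0;1 0 0 0 0 0 0;1 0 0 0.1 0 0 0;1 0 0 0.22 0 0 0;1 0 0 0.22 0 0 0;1 0 0 0.1 0 0 0;1 0 0 0 0 0 0;1 0 0 0 0 0 0"

```text
t: 34.47
eef_pos: [0.4985, -0.0114, 0.0964]
tool_rot: [-0.002, -0.7, 0.714, 0.001]
contact_force: [-0.5, 0.2, -2.6]
gripper_width: 0.461
```

Run:
```python
from h import *
st(); p=wshot(); save(p,'w19'); st(); go(*pk(2),.0535,-90.9)
```

```text
t 34.47 tcp [ 0.4985 -0.0114  0.0964] head -91.1 zax [-0.003 -0.001 -1.   ] F [-0.5   0.21 -2.61] w 0.461 q [-0.84  0.57  0.97  2.13 -0.68  0.79 -1.03]
t 34.52 tcp [ 0.4996 -0.0112  0.0973] head -91.07 zax [-0.001 -0.001 -1.   ] F [ 0.89  0.48 -3.37] w 0.464 q [-0.84  0.57  0.97  2.13 -0.68  0.79 -1.03]
shift mm [-2.6  0.2 43.8] units [-0.022  0.002  0.365] min rows 1.1 rz units -0.04 (before shift)
```

View pics/w19.png

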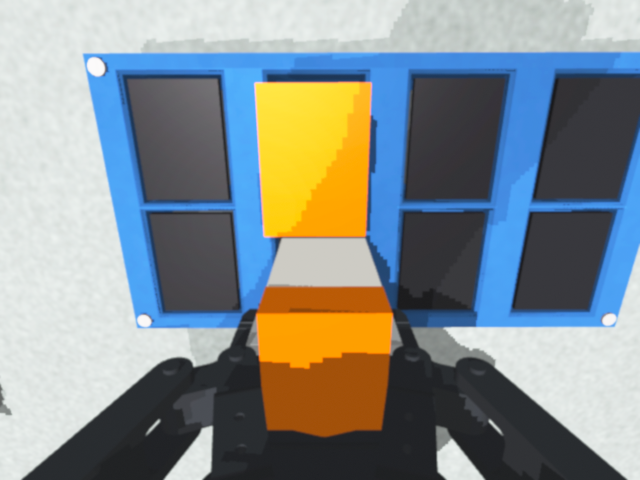

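>>> apply_moves:
  moves: "1 -0.024 0.003 0 0 0 -0.04;1 0 0 0.05 0 0 0;1 0 0 0.06 0 0 0;1 0 0 0.05 0 0 0;1 0 0 0 0 0 0;1 0 0 0 0 0 0"

```text
t: 35.02
eef_pos: [0.4995, -0.0068, 0.0782]
tool_rot: [-0.0, -0.702, 0.712, 0.0]
contact_force: [0.6, -0.1, -3.0]
gripper_width: 0.457
```

Run:
```python
from h import *
st(); p=wshot(); save(p,'w20'); st(); go(*pk(2),.0535,-90.9)
```

```text
t 35.02 tcp [ 0.4995 -0.0068  0.0782] head -90.78 zax [-0.001 -0.    -1.   ] F [ 0.55 -0.05 -3.05] w 0.457 q [-0.81  0.6   0.93  2.14 -0.71  0.75 -1.  ]
t 35.07 tcp [ 0.4996 -0.0069  0.0784] head -90.78 zax [-0.001 -0.    -1.   ] F [ 0.92  0.15 -3.67] w 0.461 q [-0.81  0.6   0.93  2.14 -0.71  0.75 -1.  ]
shift mm [ 1.6  0.3 24.9] units [0.014 0.002 0.208] min rows 0.6 rz units 0.03 (before shift)
```

View pics/w20.png

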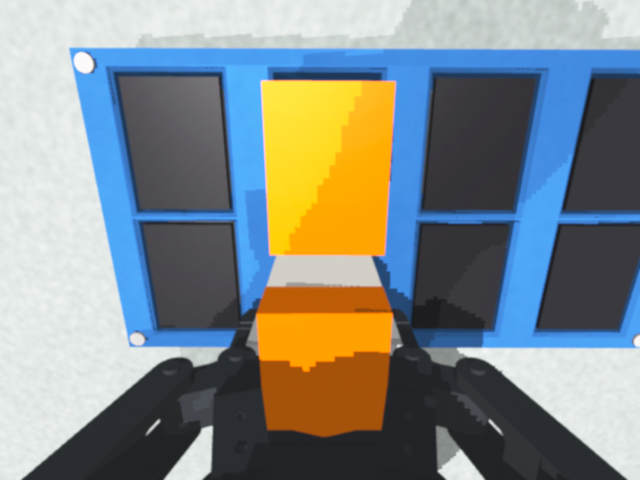

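>>> apply_moves:
  moves: "1 0.015 0.002 0 0 0 0.02;1 0 0 0.04 0 0 0;1 0 0 0.06 0 0 0;1 0 0 0.06 0 0 0;1 0 0 0.04 0 0 0;1 0 0 0.01 0 0 0;1 0 0 0 0 0 0"

```text
t: 35.65
eef_pos: [0.4995, -0.0086, 0.0535]
tool_rot: [0.0, -0.702, 0.712, 0.001]
contact_force: [-3.1, 0.7, 9.5]
gripper_width: 0.459
```

Run:
```python
from h import *
st(); p=wshot(); save(p,'w21')
```

```text
t 35.65 tcp [ 0.4995 -0.0086  0.0535] head -90.87 zax [-0.001  0.001 -1.   ] F [-3.06  0.67  9.46] w 0.459 q [-0.77  0.63  0.87  2.15 -0.76  0.71 -0.96]
```

View pics/w21.png

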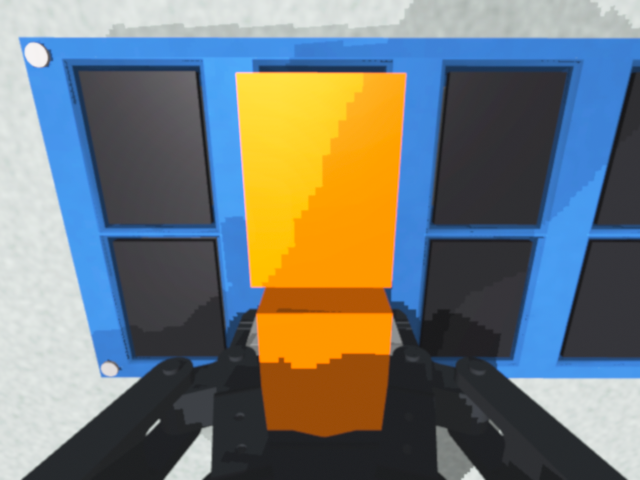

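>>> apply_moves:
  moves: "0.3 0 0 0 0 0 0;-0.2 0 0 0 0 0 0;-0.2 0 0 0 0 0 0;-0.2 0 0 0 0 0 0;-0.2 0 0 -0.1 0 0 0;-0.2 0 0 -0.3 0 0 0;-0.2 0 0 -0.3 0 0 0;-0.2 0 0 -0.3 0 0 0;-0.2 0 0 -0.2 0 0 0;-0.2 0 0 0 0 0 0;-0.2 0 0 0 0 0 0;-0.2 0 0 0 0 0 0"

```text
t: 36.7
eef_pos: [0.4991, -0.0083, 0.1967]
tool_rot: [-0.0, -0.702, 0.712, 0.0]
contact_force: [0.3, 0.7, -0.1]
gripper_width: 0.599
```

Run:
```python
from fit import *
st(); p=wshot(); save(p,'w22'); ps=shot('scene'); pt=shot('top'); find_cassettes(pt,ps,.012); st()
go(.4812,-.4074,.20,-96)
```

```text
t 36.7 tcp [ 0.4991 -0.0083  0.1967] head -90.83 zax [-0.001  0.    -1.   ] F [ 0.32  0.67 -0.12] w 0.599 q [-1.02  0.43  1.17  2.05 -0.49  0.97 -1.17]
cas [ 0.5846 -0.4097] yaw 0.2 err 80.6 views 2 area 532
cas [ 0.4811 -0.4074] yaw -6.0 err 65.3 views 2 area 550
t 36.85 tcp [ 0.4988 -0.0087  0.1963] head -90.87 zax [-0.002 -0.    -1.   ] F [-0.3  -0.42 -0.09] w 0.598 q [-1.01  0.44  1.17  2.05 -0.49  0.97 -1.17]
shift mm [398.4 -24.2  -3.7] units [ 3.32  -0.202 -0.031] min rows 9.6 rz units 1.28 (before shift)
```

View pics/w22.png

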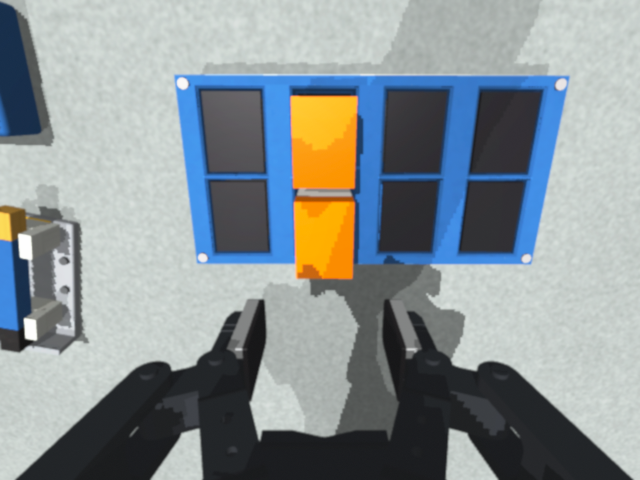

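>>> apply_moves:
  moves: "-0.5 0 0 0 0 0 0.64;-0.5 0 0 0 0 0 0.64;-0.5 0.12 -0.017 0 0 0 0;-0.5 0.25 -0.017 0 0 0 0;-0.5 0.32 -0.017 0 0 0 0;-0.5 0.32 -0.017 0 0 0 0;-0.5 0.32 -0.017 0 0 0 0;-0.5 0.32 -0.017 0 0 0 0;-0.5 0.32 -0.017 0 0 0 0;-0.5 0.32 -0.017 0 0 0 0;-0.5 0.32 -0.017 0 0 0 0;-0.5 0.32 -0.017 0 0 0 0"

```text
t: 37.85
eef_pos: [0.4823, -0.3621, 0.196]
tool_rot: [-0.0, -0.669, 0.743, 0.001]
contact_force: [0.0, 0.8, 0.8]
gripper_width: 0.749
```

>>> apply_moves:
  moves: "-0.5 0.25 -0.017 0 0 0 0;-0.5 0.14 -0.017 0 0 0 0;-0.5 0 0 0 0 0 0;-0.5 0 0 0 0 0 0;-0.5 0 0 0 0 0 0;-0.5 0 0 0 0 0 0"

```text
t: 38.35
eef_pos: [0.4828, -0.4058, 0.1966]
tool_rot: [0.0, -0.67, 0.742, 0.001]
contact_force: [0.7, 0.9, -0.3]
gripper_width: 0.746
```

Run:
```python
from fit import *
st(); x=wfit((.4811,-.4074,-6.),.013,'w23'); st(); go(x[0],x[1],.036,np.rad2deg(x[2])-90)
```

```text
t 38.35 tcp [ 0.4828 -0.4058  0.1966] head -95.88 zax [-0.001  0.002 -1.   ] F [ 0.72  0.92 -0.26] w 0.746 q [-0.06  0.62  0.97  1.74 -0.58  1.09 -0.56]
blob [ 300  194   58   78 4248] dist px 1.6
wcas [ 0.4804 -0.4076] yaw -6.56 err 99.5 of 4248
t 38.4 tcp [ 0.483  -0.4058  0.1968] head -95.87 zax [-0.     0.001 -1.   ] F [-0.14  0.62  0.45] w 0.751 q [-0.06  0.62  0.97  1.74 -0.58  1.09 -0.56]
shift mm [  2.    2.3 160.8] units [0.017 0.019 1.34 ] min rows 3.9 rz units 0.17 (before shift)
```

View pics/w23.png

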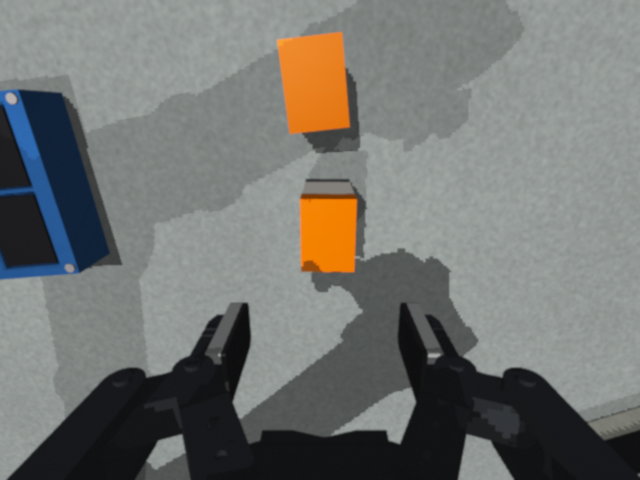

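>>> apply_moves:
  moves: "-0.5 0.015 0.019 0.1 0 0 0.1;-0.5 0 0 0.3 0 0 0;-0.5 0 0 0.33 0 0 0;-0.5 0 0 0.29 0 0 0;-0.5 0 0 0.2 0 0 0;-0.5 0 0 0.09 0 0 0;-0.5 0 0 0.03 0 0 0;-0.5 0 0 0 0 0 0;1 0 0 0 0 0 0;1 0 0 0 0 0 0;1 0 0 0 0 0 0;1 0 0 0 0 0 0"
  force: 60

```text
t: 39.4
eef_pos: [0.4809, -0.4096, 0.0383]
tool_rot: [0.001, -0.667, 0.745, -0.001]
contact_force: [-0.4, 2.1, 6.7]
gripper_width: 0.46
```

>>> apply_moves:
  moves: "1 0 0 0 0 0 0;1 0 0 0 0 0 0;1 0 0 -0.05 0 0 0;1 0 0 -0.2 0 0 0;1 0 0 -0.3 0 0 0;1 0 0 -0.3 0 0 0;1 0 0 -0.25 0 0 0;1 0 0 -0.05 0 0 0;1 0 0 0 0 0 0;1 0 0 0 0 0 0"

```text
t: 40.23
eef_pos: [0.4798, -0.4082, 0.1739]
tool_rot: [0.0, -0.667, 0.745, 0.0]
contact_force: [0.2, 0.1, -3.6]
gripper_width: 0.462
```

Run:
```python
from h import *
st(); p=wshot(); save(p,'w24'); print(pk(3)); go(*pk(3),.17,-90.9)
```

```text
t 40.23 tcp [ 0.4798 -0.4082  0.1739] head -96.36 zax [-0.     0.001 -1.   ] F [ 0.22  0.12 -3.6 ] w 0.462 q [-0.04  0.64  0.95  1.77 -0.6   1.05 -0.55]
(0.49825050000000004, -0.0785662)
shift mm [-329.4  -13.6    2.9] units [-2.745 -0.114  0.024] min rows 7.9 rz units -1.36 (before shift)
```

View pics/w24.png

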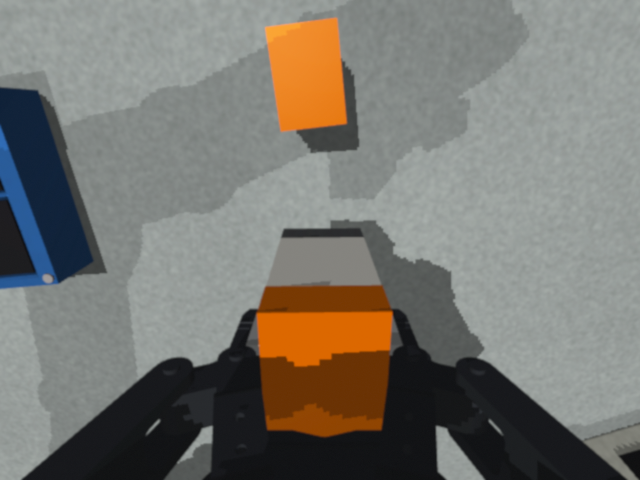

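>>> apply_moves:
  moves: "1 0 0 0 0 0 -0.68;1 0 0 0 0 0 -0.68;1 -0.1 -0.01 0 0 0 0;1 -0.2 -0.01 0 0 0 0;1 -0.3 -0.01 0 0 0 0;1 -0.3 -0.01 0 0 0 0;1 -0.32 -0.01 0 0 0 0;1 -0.32 -0.01 0 0 0 0;1 -0.32 -0.01 0 0 0 0;1 -0.32 -0.01 0 0 0 0;1 -0.3 -0.01 0 0 0 0;1 -0.18 -0.01 0 0 0 0"

```text
t: 41.28
eef_pos: [0.4959, -0.0851, 0.1725]
tool_rot: [-0.001, -0.703, 0.711, 0.002]
contact_force: [-0.6, 0.4, -3.4]
gripper_width: 0.464
```

>>> apply_moves:
  moves: "1 -0.085 -0.01 0 0 0 0;1 0 0 0 0 0 0;1 0 0 0.1 0 0 0;1 0 0 0.22 0 0 0;1 0 0 0.22 0 0 0;1 0 0 0.1 0 0 0;1 0 0 0 0 0 0;1 0 0 0 0 0 0;1 0 0 0 0 0 0;1 0 0 0 0 0 0"

```text
t: 42.12
eef_pos: [0.4995, -0.0806, 0.0988]
tool_rot: [0.001, -0.701, 0.713, -0.001]
contact_force: [-0.5, -0.6, -3.8]
gripper_width: 0.454
```

Run:
```python
from h import *
st(); p=wshot(); save(p,'w25'); st(); go(*pk(3),.0535,-90.9)
```

```text
t 42.12 tcp [ 0.4995 -0.0806  0.0988] head -90.98 zax [ 0.002 -0.    -1.   ] F [-0.5  -0.61 -3.76] w 0.454 q [-0.68  0.56  0.94  2.12 -0.65  0.78 -0.91]
t 42.17 tcp [ 0.4994 -0.0803  0.0988] head -90.96 zax [ 0.002  0.    -1.   ] F [-0.81 -0.33 -2.55] w 0.464 q [-0.68  0.56  0.94  2.12 -0.65  0.78 -0.91]
shift mm [-1.7  1.2 45.3] units [-0.014  0.01   0.377] min rows 1.1 rz units -0.01 (before shift)
```

View pics/w25.png

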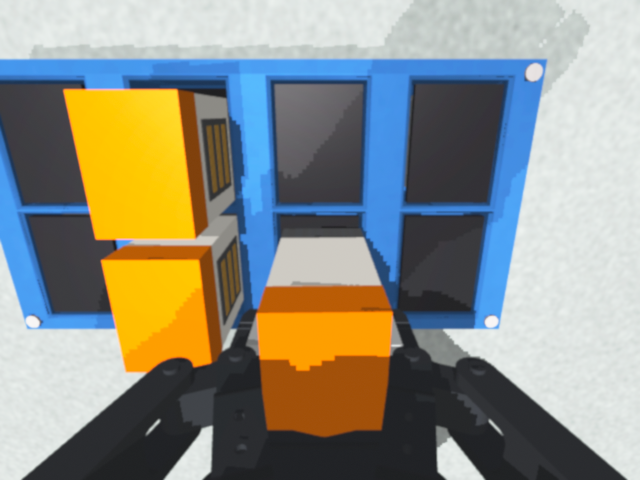

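>>> apply_moves:
  moves: "1 -0.013 0.008 0.01 0 0 0;1 0 0 0.06 0 0 0;1 0 0 0.06 0 0 0;1 0 0 0.05 0 0 0;1 0 0 0 0 0 0;1 0 0 0 0 0 0"

```text
t: 42.67
eef_pos: [0.4971, -0.0783, 0.0756]
tool_rot: [-0.0, -0.701, 0.713, 0.0]
contact_force: [-0.3, 0.8, -1.9]
gripper_width: 0.461
```

Run:
```python
from h import *
p=wshot(); save(p,'w26'); st(); go(*pk(3),.0535,-90.9)
```

```text
t 42.72 tcp [ 0.4973 -0.0784  0.0759] head -90.95 zax [-0.001 -0.    -1.   ] F [-0.36  1.03 -2.43] w 0.463 q [-0.65  0.59  0.89  2.13 -0.7   0.74 -0.88]
shift mm [ 0.2 -0.9 22.4] units [ 0.002 -0.008  0.186] min rows 0.5 rz units -0.01 (before shift)
```

View pics/w26.png

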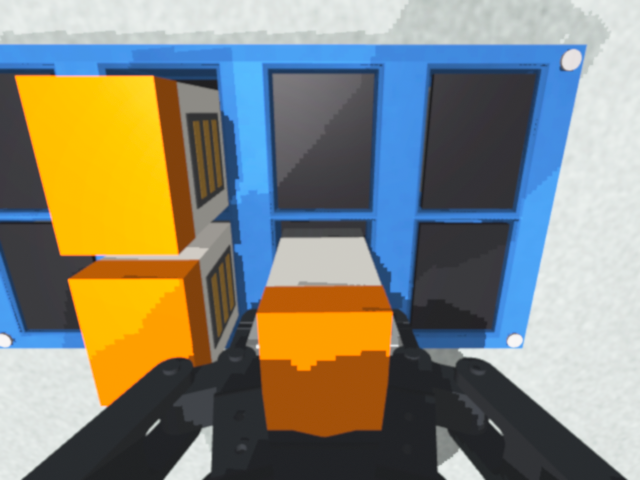

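>>> apply_moves:
  moves: "1 0.008 -0.006 0 0 0 0;1 0 0 0.05 0 0 0;1 0 0 0.06 0 0 0;1 0 0 0.05 0 0 0;1 0 0 0.026 0 0 0;1 0 0 0 0 0 0;1 0 0 0 0 0 0"

```text
t: 43.3
eef_pos: [0.4983, -0.0792, 0.054]
tool_rot: [0.0, -0.701, 0.713, 0.0]
contact_force: [-1.1, 2.1, 6.2]
gripper_width: 0.463
```

Home (contact at the same height as before). Release and head for the last one.

>>> apply_moves:
  moves: "0.3 0 0 0 0 0 0;-0.2 0 0 0 0 0 0;-0.2 0 0 0 0 0 0;-0.2 0 0 0 0 0 0;-0.2 0 0 -0.1 0 0 0;-0.2 0 0 -0.3 0 0 0;-0.2 0 0 -0.3 0 0 0;-0.2 0 0 -0.3 0 0 0;-0.2 0 0 -0.2 0 0 0;-0.2 0 0 0 0 0 0;-0.2 0 0 0 0 0 0;-0.2 0 0 0 0 0 0"

```text
t: 44.3
eef_pos: [0.4979, -0.0788, 0.1972]
tool_rot: [-0.0, -0.701, 0.713, 0.0]
contact_force: [0.8, 0.6, -0.4]
gripper_width: 0.603
```

Run:
```python
from fit import *
p=wshot(); save(p,'w27'); ps=shot('scene'); pt=shot('top'); c=find_cassettes(pt,ps,.012); st()
go(.5846,-.4095,.20,-89.8)
```

```text
cas [ 0.5846 -0.4095] yaw -0.4 err 70.7 views 2 area 532
t 44.45 tcp [ 0.4975 -0.0791  0.1967] head -90.95 zax [-0.002 -0.    -1.   ] F [-0.37 -0.74 -0.03] w 0.598 q [-0.85  0.42  1.13  2.04 -0.47  0.97 -1.06]
shift mm [330.7 -85.9  -3.3] units [ 2.756 -0.716 -0.027] min rows 8.2 rz units -0.29 (before shift)
```

View pics/w27.png

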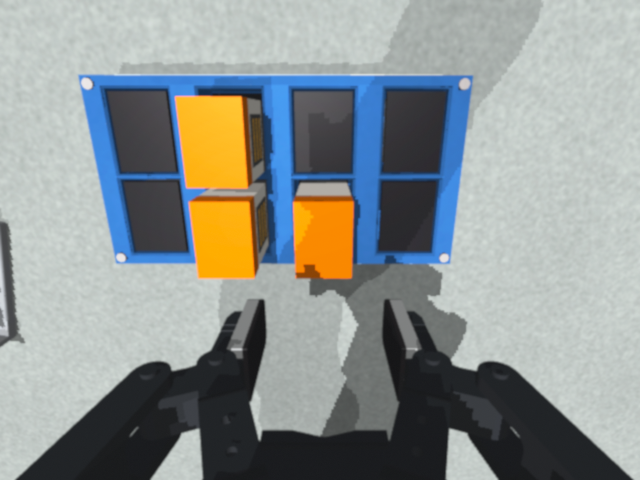

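>>> apply_moves:
  moves: "-0.5 0.1 -0.065 0 0 0 -0.29;-0.5 0.2 -0.065 0 0 0 0;-0.5 0.3 -0.065 0 0 0 0;-0.5 0.3 -0.065 0 0 0 0;-0.5 0.3 -0.065 0 0 0 0;-0.5 0.3 -0.065 0 0 0 0;-0.5 0.3 -0.065 0 0 0 0;-0.5 0.3 -0.065 0 0 0 0;-0.5 0.3 -0.065 0 0 0 0;-0.5 0.22 -0.065 0 0 0 0;-0.5 0.136 -0.065 0 0 0 0;-0.5 0 0 0 0 0 0"

```text
t: 45.45
eef_pos: [0.5839, -0.4142, 0.1962]
tool_rot: [-0.001, -0.707, 0.707, 0.0]
contact_force: [-1.1, 1.2, -0.6]
gripper_width: 0.748
```

>>> apply_moves:
  moves: "-0.5 0 0 0 0 0 0;-0.5 0 0 0 0 0 0;-0.5 0 0 0 0 0 0"

```text
t: 45.7
eef_pos: [0.5852, -0.4083, 0.1971]
tool_rot: [-0.0, 0.709, -0.705, -0.001]
contact_force: [0.1, 1.0, 0.2]
gripper_width: 0.746
```

Run:
```python
from fit import *
st(); x=wfit((.5846,-.4095,0.),.013,'w28'); st(); go(x[0],x[1],.036,np.rad2deg(x[2])-90)
```

```text
t 45.7 tcp [ 0.5852 -0.4083  0.1971] head -89.72 zax [-0.001  0.002 -1.   ] F [0.12 0.97 0.17] w 0.746 q [-0.02  0.74  0.9   1.52 -0.61  1.18 -0.57]
blob [ 299  193   57   78 4276] dist px 1.7
wcas [ 0.5843 -0.4094] yaw -0.33 err 139.2 of 4276
t 45.75 tcp [ 0.5853 -0.4082  0.1974] head -89.7 zax [-0.     0.001 -1.   ] F [-0.46 -1.35 -0.05] w 0.749 q [-0.02  0.74  0.9   1.52 -0.61  1.18 -0.57]
shift mm [  1.2   1.1 161.4] units [0.01  0.009 1.345] min rows 3.9 rz units 0.16 (before shift)
```

View pics/w28.png

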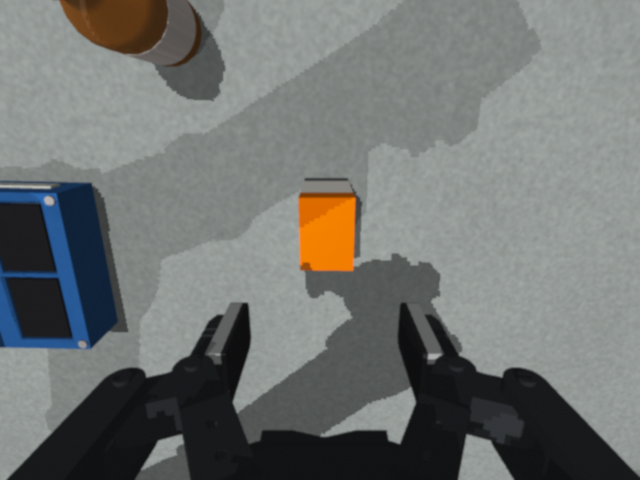

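>>> apply_moves:
  moves: "-0.5 0.01 0.009 0.1 0 0 0.15;-0.5 0 0 0.3 0 0 0;-0.5 0 0 0.33 0 0 0;-0.5 0 0 0.29 0 0 0;-0.5 0 0 0.2 0 0 0;-0.5 0 0 0.095 0 0 0;-0.5 0 0 0.03 0 0 0;-0.5 0 0 0 0 0 0;1 0 0 0 0 0 0;1 0 0 0 0 0 0;1 0 0 0 0 0 0;1 0 0 0 0 0 0"
  force: 60

```text
t: 46.75
eef_pos: [0.5851, -0.4117, 0.0386]
tool_rot: [0.0, -0.705, 0.709, -0.001]
contact_force: [-1.4, 2.2, 5.9]
gripper_width: 0.461
```

>>> apply_moves:
  moves: "1 0 0 0 0 0 0;1 0 0 0 0 0 0;1 0 0 -0.05 0 0 0;1 0 0 -0.2 0 0 0;1 0 0 -0.3 0 0 0;1 0 0 -0.3 0 0 0;1 0 0 -0.25 0 0 0;1 0 0 -0.05 0 0 0;1 0 0 0 0 0 0;1 0 0 0 0 0 0"

```text
t: 47.58
eef_pos: [0.5838, -0.4103, 0.1736]
tool_rot: [0.0, -0.705, 0.709, 0.001]
contact_force: [0.5, 1.2, -2.9]
gripper_width: 0.459
```

Run:
```python
from h import *
st(); p=wshot(); save(p,'w29'); print(pk(4)); go(*pk(4),.17,-90.9)
```

```text
t 47.58 tcp [ 0.5838 -0.4103  0.1736] head -90.37 zax [-0.     0.001 -1.   ] F [ 0.53  1.15 -2.94] w 0.459 q [-0.01  0.76  0.89  1.55 -0.63  1.14 -0.57]
(0.4971515, -0.14856619999999998)
shift mm [-259.8   90.4    2.5] units [-2.165  0.753  0.021] min rows 6.6 rz units 0.13 (before shift)
```

View pics/w29.png

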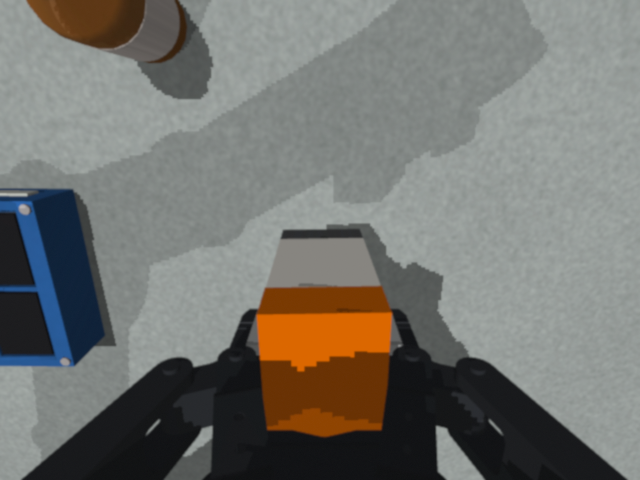

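>>> apply_moves:
  moves: "1 -0.13 0.083 0 0 0 0.13;1 -0.26 0.084 0 0 0 0;1 -0.28 0.084 0 0 0 0;1 -0.28 0.084 0 0 0 0;1 -0.28 0.084 0 0 0 0;1 -0.28 0.084 0 0 0 0;1 -0.28 0.084 0 0 0 0;1 -0.23 0.083 0 0 0 0;1 -0.145 0.083 0 0 0 0;1 0 0 0 0 0 0;1 0 0 0.1 0 0 0;1 0 0 0.22 0 0 0"

```text
t: 48.63
eef_pos: [0.4995, -0.1506, 0.1364]
tool_rot: [0.001, -0.702, 0.712, -0.002]
contact_force: [0.6, 0.7, -2.6]
gripper_width: 0.462
```

>>> apply_moves:
  moves: "1 0 0 0.22 0 0 0;1 0 0 0.1 0 0 0;1 0 0 0 0 0 0;1 0 0 0 0 0 0;1 0 0 0 0 0 0;1 0 0 0 0 0 0"

```text
t: 49.13
eef_pos: [0.4985, -0.1507, 0.0986]
tool_rot: [0.001, -0.701, 0.713, -0.001]
contact_force: [-0.2, 0.5, -2.9]
gripper_width: 0.463
```

Run:
```python
from h import *
p=wshot(); save(p,'w30'); st(); go(*pk(4),.0535,-90.9)
```

```text
t 49.18 tcp [ 0.4985 -0.1504  0.0986] head -90.92 zax [ 0.002 -0.    -1.   ] F [-0.21  0.25 -3.27] w 0.458 q [-0.52  0.58  0.93  2.08 -0.65  0.8  -0.78]
shift mm [-1.8  1.4 45.1] units [-0.015  0.012  0.376] min rows 1.1 rz units -0.0 (before shift)
```

View pics/w30.png

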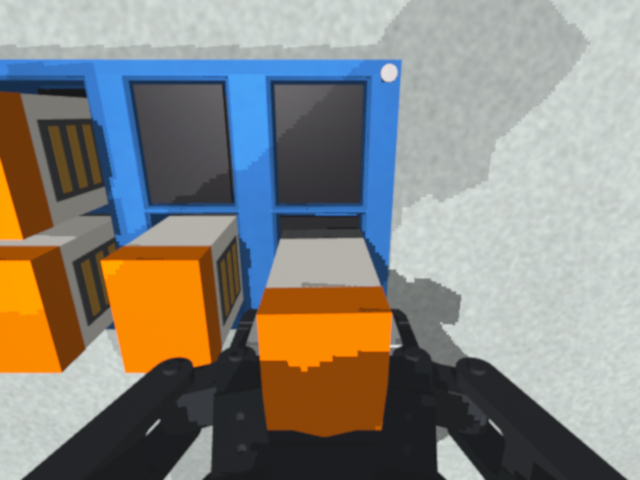

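Pocket 4's rim (cols 277–363, centre ~320) is about 2–3 px left of the foot (centre ~322); same small correction as before.

>>> apply_moves:
  moves: "1 -0.013 0.008 0.01 0 0 0;1 0 0 0.06 0 0 0;1 0 0 0.06 0 0 0;1 0 0 0.05 0 0 0;1 0 0 0 0 0 0;1 0 0 0 0 0 0"

```text
t: 49.68
eef_pos: [0.4963, -0.1483, 0.0755]
tool_rot: [-0.0, -0.701, 0.713, 0.001]
contact_force: [-0.1, 0.1, -3.1]
gripper_width: 0.461
```

Run:
```python
from h import *
p=wshot(); save(p,'w31'); st(); go(*pk(4),.0535,-90.9)
```

```text
t 49.73 tcp [ 0.4964 -0.1484  0.0757] head -90.91 zax [-0.001  0.    -1.   ] F [-0.09  0.17 -2.97] w 0.461 q [-0.49  0.61  0.88  2.1  -0.69  0.76 -0.75]
shift mm [ 0.2 -0.7 22.2] units [ 0.001 -0.006  0.185] min rows 0.5 rz units -0.0 (before shift)
```

View pics/w31.png

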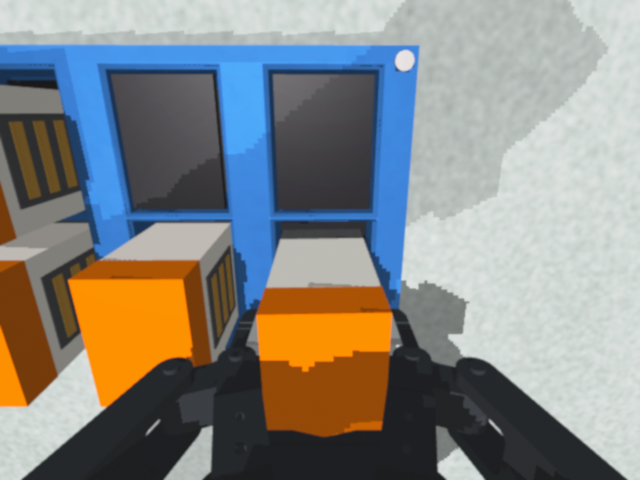

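>>> apply_moves:
  moves: "1 0.008 -0.005 0 0 0 0;1 0 0 0.05 0 0 0;1 0 0 0.06 0 0 0;1 0 0 0.05 0 0 0;1 0 0 0.026 0 0 0;1 0 0 0 0 0 0;1 0 0 0 0 0 0"

```text
t: 50.32
eef_pos: [0.4974, -0.1493, 0.0541]
tool_rot: [0.0, -0.701, 0.713, 0.0]
contact_force: [-2.4, 1.7, 9.7]
gripper_width: 0.464
```

>>> apply_moves:
  moves: "0.3 0 0 0 0 0 0;-0.2 0 0 0 0 0 0;-0.2 0 0 0 0 0 0;-0.2 0 0 0 0 0 0;-0.2 0 0 -0.1 0 0 0;-0.2 0 0 -0.3 0 0 0;-0.2 0 0 -0.3 0 0 0;-0.2 0 0 -0.3 0 0 0;-0.2 0 0 -0.3 0 0 0;-0.2 0 0 -0.1 0 0 0;-0.2 0 0 0 0 0 0;-0.2 0 0 0 0 0 0"

```text
t: 51.32
eef_pos: [0.4975, -0.149, 0.2222]
tool_rot: [0.001, -0.702, 0.712, -0.0]
contact_force: [0.0, 0.4, -0.1]
gripper_width: 0.6
```

Run:
```python
from fit import *
p=wshot(); save(p,'w32'); ps=shot('scene'); save(ps,'s32'); pt=shot('top'); save(pt,'t32'); st()
go(.575,.24,.21,-90.9)
# expected projected heads of cassettes at home
for n in (2,3,4,6): print(n, [np.round(projn(q,box(*pk(n),-.016,.056,.04,.101-.013,.101)).min(0)).tolist()+np.round(projn(q,box(*pk(n),-.016,.056,.04,.101-.013,.101)).max(0)).tolist() for q in (ps,pt)])
for q in (ps,pt):
    n,l,s,c=cv2.connectedComponentsWithStats(orange(q)); print([(r[:2]).tolist()+(r[:2]+r[2:4]-1).tolist() for r in s[1:] if r[4]>60])
```

```text
t 51.47 tcp [ 0.4964 -0.1488  0.2205] head -90.9 zax [-0.002  0.    -1.   ] F [-0.13  0.3   0.08] w 0.603 q [-0.71  0.42  1.14  1.99 -0.44  1.02 -0.95]
shift mm [-390.   -72.5   10.5] units [-3.25  -0.604  0.088] min rows 9.5 rz units 0.0 (before shift)
2 [[295.0, 188.0, 324.0, 216.0], [310.0, 260.0, 329.0, 287.0]]
3 [[267.0, 201.0, 297.0, 230.0], [342.0, 260.0, 362.0, 287.0]]
4 [[239.0, 214.0, 269.0, 244.0], [375.0, 259.0, 396.0, 287.0]]
6 [[312.0, 208.0, 342.0, 237.0], [309.0, 229.0, 328.0, 256.0]]
[[297, 188, 342, 235], [269, 201, 296, 229], [240, 214, 268, 243], [241, 336, 269, 363]]
[[310, 231, 328, 257], [310, 260, 329, 287], [342, 260, 359, 287]]
```

View pics/w32.png

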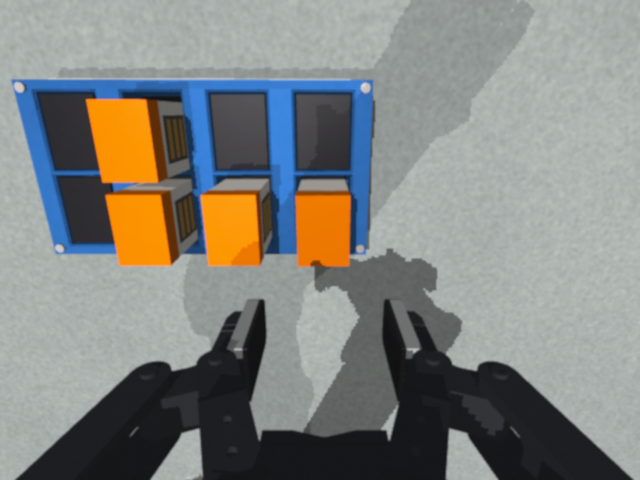

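View pics/s32.png

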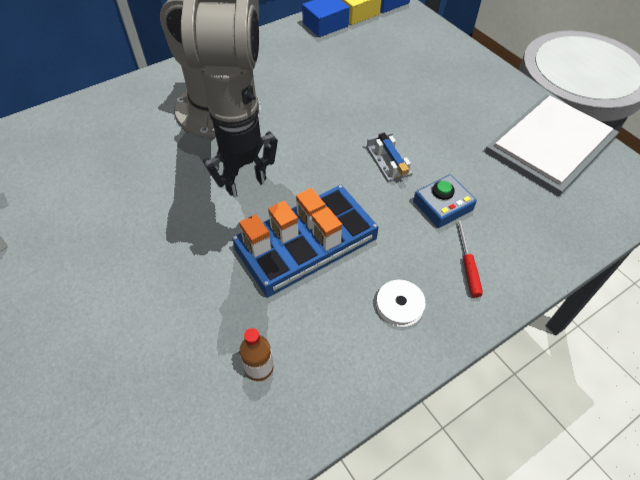

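Run:
```python
from fit import *
st(); p=wshot(); m=orange(p)
def cost(v,n):
    X=box(v[0],v[1],-.016,.056,.04,v[2]-.013,v[2]); 
    u=projn(p,X); l,t=np.floor(u.min(0)).astype(int)-4; r,b=np.ceil(u.max(0)).astype(int)+5
    mm=m[t:b,l:r].astype(float)
    return hullmask(p,X,(l,t,r,b)),mm
# mask cleaned per cassette: use component containing centre
n_,lab,s,c=cv2.connectedComponentsWithStats(m)
for n in (2,3,4,6):
    u=proj(p,[*pk(n),.1]); i=lab[int(u[1]),int(u[0])]
    def f(v):
        X=box(v[0],v[1],-.016,.056,.04,v[2]-.013,v[2]); l,t,w,h=s[i][:4]; R=(l-8,t-8,l+w+8,t+h+8)
        return np.abs(hullmask(p,X,R)-(lab==i)[R[1]:R[3],R[0]:R[2]]).sum()
    x0=np.array([*pk(n),.101]); r=minimize(f,x0,method='Nelder-Mead',options=dict(initial_simplex=np.array([x0,x0+[.004,0,0],x0+[0,.004,0],x0+[0,0,.006]]),xatol=2e-4,fatol=.1))
    print(n,np.round(r.x,4),'exp',np.round(x0,4),round(r.fun),s[i,4])
```

```text
t 51.47 tcp [ 0.4964 -0.1488  0.2205] head -90.9 zax [-0.002  0.    -1.   ] F [-0.13  0.3   0.08] w 0.603 q [-0.71  0.42  1.14  1.99 -0.44  1.02 -0.95]
2 [ 0.4994 -0.0084  0.1031] exp [ 0.4993 -0.0086  0.101 ] 249 4733
3 [ 0.4987 -0.0782  0.1042] exp [ 0.4983 -0.0786  0.101 ] 81 4277
4 [ 0.4967 -0.1475  0.1025] exp [ 0.4972 -0.1486  0.101 ] 65 4028
6 [ 0.5651 -0.0116  0.1078] exp [ 0.5673 -0.0096  0.101 ] 256 5833
```

Run:
```python
from h import *
go(.5660,-.0105,.116,-90.9)
```

```text
shift mm [-139.6  -67.4  104.5] units [-1.163 -0.562  0.871] min rows 4.5 rz units -0.0 (before shift)
```

>>> apply_moves:
  moves: "1 -0.16 -0.08 0 0 0 0;1 -0.25 -0.12 0 0 0 0;1 -0.27 -0.13 0 0 0 0;1 -0.25 -0.12 0 0 0 0;1 -0.16 -0.08 0 0 0 0;1 -0.073 -0.032 0 0 0 0;1 0 0 0.2 0 0 0;1 0 0 0.3 0 0 0;1 0 0 0.2 0 0 0;1 0 0 0.1 0 0 0;1 0 0 0.05 0 0 0;1 0 0 0 0 0 0"
  force: 60

```text
t: 52.52
eef_pos: [0.5662, -0.0118, 0.119]
tool_rot: [-0.001, -0.701, 0.713, 0.0]
contact_force: [-0.1, -0.4, -0.1]
gripper_width: -0.003
```

>>> apply_moves:
  moves: "1 0 0 0.03 0 0 0;1 0 0 0 0 0 0;1 0 0 0 0 0 0"

```text
t: 52.77
eef_pos: [0.5676, -0.011, 0.1171]
tool_rot: [0.001, -0.702, 0.713, -0.0]
contact_force: [-0.5, -0.2, 0.5]
gripper_width: -0.004
```

>>> apply_moves:
  moves: "1 0 0 0.03 0 0 0;1 0 0 0 0 0 0;1 0 0 0 0 0 0"

```text
t: 53.02
eef_pos: [0.567, -0.0107, 0.1126]
tool_rot: [0.0, -0.702, 0.713, 0.0]
contact_force: [-0.0, 0.2, 0.3]
gripper_width: -0.001
```

>>> apply_moves:
  moves: "1 0 0 0.02 0 0 0;1 0 0 0 0 0 0;1 0 0 0 0 0 0"

```text
t: 53.27
eef_pos: [0.5669, -0.0108, 0.11]
tool_rot: [-0.0, -0.702, 0.713, 0.0]
contact_force: [0.2, -0.1, 0.4]
gripper_width: -0.001
```

>>> apply_moves:
  moves: "1 0 0 0.03 0 0 0;1 0 0 0 0 0 0;1 0 0 0 0 0 0"

```text
t: 53.52
eef_pos: [0.5667, -0.0108, 0.1062]
tool_rot: [-0.0, -0.702, 0.713, 0.0]
contact_force: [-1.1, -0.1, 0.1]
gripper_width: -0.001
```

>>> apply_moves:
  moves: "1 0 0 0.02 0 0 0;1 0 0 0 0 0 0;1 0 0 0 0 0 0"

```text
t: 53.77
eef_pos: [0.5668, -0.0108, 0.104]
tool_rot: [-0.0, -0.702, 0.713, 0.0]
contact_force: [-0.6, 0.1, 0.4]
gripper_width: -0.001
```

>>> apply_moves:
  moves: "1 0 0 0.015 0 0 0;1 0 0 0 0 0 0;1 0 0 0 0 0 0"

```text
t: 54.02
eef_pos: [0.5669, -0.0108, 0.1022]
tool_rot: [-0.0, -0.702, 0.713, 0.0]
contact_force: [-0.4, -0.6, -0.2]
gripper_width: -0.003
```

Run:
```python
from h import *
go(.44,.276,.20,-102.6)
```

```text
shift mm [-252.2  186.4  -97.8] units [-2.102  1.553 -0.815] min rows 7.9 rz units 2.93 (before shift)
```

>>> apply_moves:
  moves: "1 0 0 -0.272 0 0 0.977;1 0 0 -0.272 0 0 0.977;1 0 0 -0.271 0 0 0.976;1 -0.126 0.093 0 0 0 0;1 -0.252 0.186 0 0 0 0;1 -0.273 0.202 0 0 0 0;1 -0.273 0.202 0 0 0 0;1 -0.273 0.202 0 0 0 0;1 -0.273 0.202 0 0 0 0;1 -0.273 0.202 0 0 0 0;1 -0.21 0.155 0 0 0 0;1 -0.147 0.109 0 0 0 0"

```text
t: 55.02
eef_pos: [0.4382, 0.2795, 0.1998]
tool_rot: [-0.0, -0.627, 0.779, 0.0]
contact_force: [-0.7, 0.2, -0.7]
gripper_width: -0.004
```

>>> apply_moves:
  moves: "1 0 0 0 0 0 0;1 0 0 0 0 0 0;1 0 0 0 0 0 0;1 0 0 0 0 0 0;1 0 0 0 0 0 0;1 0 0 0 0 0 0"

```text
t: 55.52
eef_pos: [0.4406, 0.2747, 0.2003]
tool_rot: [0.0, -0.624, 0.781, 0.0]
contact_force: [-0.1, 0.1, 0.2]
gripper_width: 0.002
```

Run:
```python
from h import *
p=wshot(); save(p,'w33'); st()
t=cv2.imread('pics/w33.png')
c=proj(p,[.444,.2765,.045]); print(c); c=c.astype(int)
a=cv2.resize(t[c[1]-95:c[1]+95,c[0]-100:c[0]+100],None,fx=3,fy=3,interpolation=cv2.INTER_CUBIC); cv2.imwrite('pics/w33a.png',a)
print('origin',c[0]-100,c[1]-95); np.save('v33.npy',p['view'])
```

```text
t 55.57 tcp [0.4405 0.275  0.2002] head -102.72 zax [-0.  0. -1.] F [-0.14 -0.21 -0.27] w 0.0 q [-1.6   0.55  1.27  2.01 -0.62  1.05 -1.83]
[321.86328056 213.87141544]
origin 221 118
```

View pics/w33a.png

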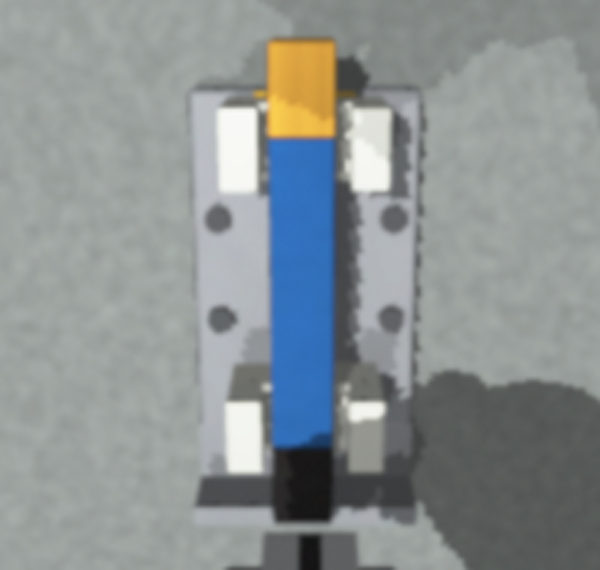

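View pics/w33.png

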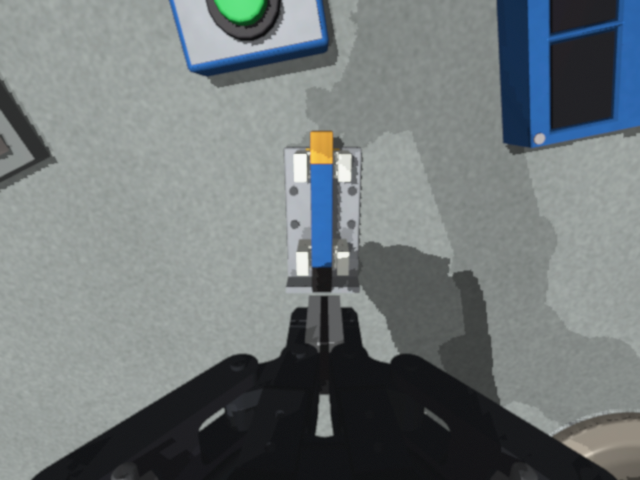

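Run:
```python
from h import *
p={'view':np.load('v33.npy'),'fx':363.814,'fy':363.814,'cx':323.872,'cy':238.844}
h=-.35
def A(u,v,z): return at_z(p,[u+h,v+h],z)
r=A(322.7,263.7,.046); f=A(322.3,167.8,.046)
u=(f-r)/np.linalg.norm(f-r); c=(r+f)/2; w=np.array([-u[1],u[0],0])
print('dist',np.linalg.norm(f-r),'yaw',np.rad2deg(np.arctan2(u[1],u[0])),'mid',c)
for z in (.048,):
  for nm,a in dict(brass=A(321.5,131.3,z),black=A(322,291.3,z)).items(): print(nm,a,(a-c)@u,(a-c)@w)
go(.610,.295,.11,-102.7)
```

```text
dist 0.08409895547925435 yaw -12.696574344986098 mid [0.4410758  0.27690963 0.046     ]
brass [0.50995065 0.26189745 0.048     ] 0.07049019560092643 0.0004927563232541479
black [0.37468727 0.2926097  0.048     ] -0.0682158548689104 0.0007247755747849076
shift mm [ -56.8 -160.9   90.2] units [-0.473 -1.341  0.752] min rows 4.6 rz units -0.01 (before shift)
```

>>> apply_moves:
  moves: "1 -0.05 -0.14 0 0 0 0;1 -0.1 -0.28 0.05 0 0 0;1 -0.1 -0.3 0.1 0 0 0;1 -0.1 -0.3 0.1 0 0 0;1 -0.08 -0.22 0.07 0 0 0;1 -0.043 -0.1 0 0 0 0;1 0 0 0 0 0 0;1 0 0 0 0 0 0;1 0 0 0 0 0 0;1 0 0 0 0 0 0"

```text
t: 56.4
eef_pos: [0.6085, 0.2962, 0.162]
tool_rot: [-0.0, -0.625, 0.781, 0.0]
contact_force: [0.3, 0.7, 0.1]
gripper_width: -0.001
```

Run:
```python
from h import *
p=wshot(); save(p,'w34'); st()
h=cv2.cvtColor(p['image'],cv2.COLOR_RGB2HSV).astype(int)
g=((h[...,0]>50)&(h[...,0]<80)&(h[...,1]>120)&(h[...,2]>60)).astype(np.uint8)
n,lab,s,cen=cv2.connectedComponentsWithStats(g); k=1+np.argmax(s[1:,4]); print('green',s[k],cen[k])
ps=shot('scene'); h=cv2.cvtColor(ps['image'],cv2.COLOR_RGB2HSV).astype(int)
pt=shot('top')
for z in (.05,.058): print(z,at_z(p,cen[k],z))
print([ (np.round(d['location']),d['score'],np.round(at_z(p,d['location'],.056),4)) for d in nets.spot_point(p,'start_top')][:2])
```

```text
t 56.45 tcp [0.6085 0.2964 0.1621] head -102.6 zax [-0.     0.001 -1.   ] F [-0.69  0.02  0.37] w 0.001 q [-1.18  0.79  1.04  1.66 -0.74  1.14 -1.73]
green [ 301  210   51   51 1995] [325.37393484 235.2235589 ]
0.05 [0.60673952 0.29623229 0.05      ]
0.058 [0.60936869 0.29567301 0.058     ]
[(array([325., 239.]), 0.83, array([0.606 , 0.2966, 0.056 ]))]
```

View pics/w34.png

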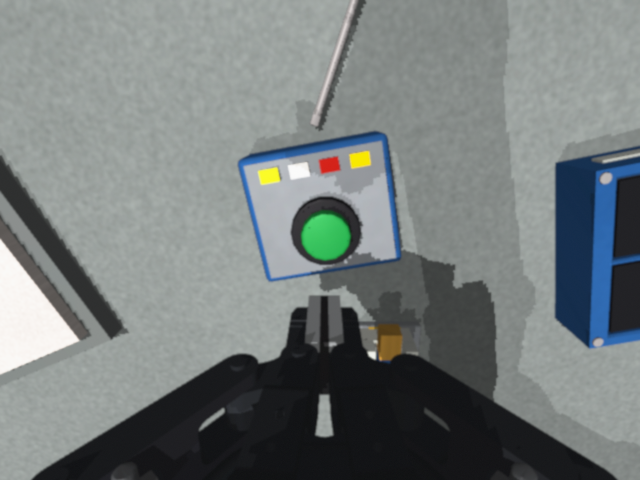

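>>> apply_moves:
  moves: "1 0 0 0.1 0 0 0;1 0 0 0.2 0 0 0;1 0 0 0.25 0 0 0;1 0 0 0.15 0 0 0;1 0 0 0.06 0 0 0;1 0 0 0.02 0 0 0;1 0 0 0 0 0 0;1 0 0 0 0 0 0"

```text
t: 57.27
eef_pos: [0.6103, 0.2961, 0.0692]
tool_rot: [0.001, -0.625, 0.781, -0.0]
contact_force: [-0.7, -0.1, 0.0]
gripper_width: -0.003
```

>>> apply_moves:
  moves: "1 0 0 0.03 0 0 0;1 0 0 0 0 0 0"

```text
t: 57.43
eef_pos: [0.6098, 0.2963, 0.0651]
tool_rot: [0.001, -0.625, 0.78, -0.0]
contact_force: [0.2, -0.6, -1.2]
gripper_width: 0.002
```

>>> apply_moves:
  moves: "1 0 0 0.02 0 0 0;1 0 0 0 0 0 0"

```text
t: 57.6
eef_pos: [0.6096, 0.2962, 0.0622]
tool_rot: [0.0, -0.625, 0.781, 0.0]
contact_force: [0.5, 0.8, 0.8]
gripper_width: -0.001
```

>>> apply_moves:
  moves: "1 0 0 0.02 0 0 0;1 0 0 0 0 0 0"

```text
t: 57.77
eef_pos: [0.6097, 0.2963, 0.0598]
tool_rot: [0.0, -0.625, 0.78, -0.0]
contact_force: [-1.1, 0.9, 2.1]
gripper_width: 0.002
```

Contact begins near z ≈ 0.060. Pressing on.

>>> apply_moves:
  moves: "1 0 0 0.02 0 0 0;1 0 0 0 0 0 0"

```text
t: 57.93
eef_pos: [0.6097, 0.2963, 0.0574]
tool_rot: [0.0, -0.625, 0.781, -0.0]
contact_force: [0.3, 0.1, 4.1]
gripper_width: 0.0
```

>>> apply_moves:
  moves: "1 0 0 0.02 0 0 0;1 0 0 0 0 0 0"

```text
t: 58.1
eef_pos: [0.6098, 0.2962, 0.0561]
tool_rot: [0.0, -0.625, 0.781, 0.0]
contact_force: [-1.6, -0.1, 9.4]
gripper_width: 0.003
```

Run:
```python
from h import *
st()
```

```text
t 58.1 tcp [0.6098 0.2962 0.0561] head -102.62 zax [ 0.     0.001 -1.   ] F [-1.63 -0.08  9.39] w 0.003 q [-1.13  0.9   0.93  1.72 -0.85  0.98 -1.66]
```

>>> apply_moves:
  moves: "1 0 0 0.008 0 0 0;1 0 0 0 0 0 0;1 0 0 0 0 0 0"

```text
t: 58.35
eef_pos: [0.6098, 0.2963, 0.056]
tool_rot: [0.001, -0.625, 0.781, 0.001]
contact_force: [-5.9, 0.4, 17.1]
gripper_width: -0.001
```

>>> apply_moves:
  moves: "1 0 0 -0.1 0 0 0;1 0 0 -0.25 0 0 0;1 0 0 -0.3 0 0 0;1 0 0 -0.3 0 0 0;1 0 0 -0.2 0 0 0;1 0 0 0 0 0 0;1 0 0 0 0 0 0;1 0 0 0 0 0 0;1 0 0 0 0 0 0"

```text
t: 59.1
eef_pos: [0.6084, 0.2961, 0.1903]
tool_rot: [-0.001, -0.625, 0.78, 0.0]
contact_force: [-0.6, -1.1, 0.1]
gripper_width: 0.0
```

Run:
```python
from fit import *
st(); p=wshot(); save(p,'w35'); ps=shot('scene'); save(ps,'s35'); pt=shot('top'); save(pt,'t35')
for k,a,b in [('oil_bottle',[427.8,175.5],[258.6,368.3]),('tape_reel',[299,164.5],[397.5,306.4]),('screwdriver',[220.7,172.4],[464.5,259.1])]:
    print(k,a,b,[np.round(d['location'],1).tolist() for d in nets.spot_point(pt,k)][:1],[np.round(d['location'],1).tolist() for d in nets.spot_point(ps,k)][:1])
```

```text
t 59.1 tcp [0.6084 0.2961 0.1903] head -102.61 zax [-0.002 -0.001 -1.   ] F [-0.55 -1.1   0.05] w 0.0 q [-1.2   0.76  1.07  1.63 -0.71  1.18 -1.75]
oil_bottle [427.8, 175.5] [258.6, 368.3] [[428.5, 178.1]] [[258.2, 368.4]]
tape_reel [299, 164.5] [397.5, 306.4] [[297.0, 163.0]] [[397.6, 304.9]]
screwdriver [220.7, 172.4] [464.5, 259.1] [[219.9, 169.6]] [[465.7, 256.6]]
```

View pics/s35.png

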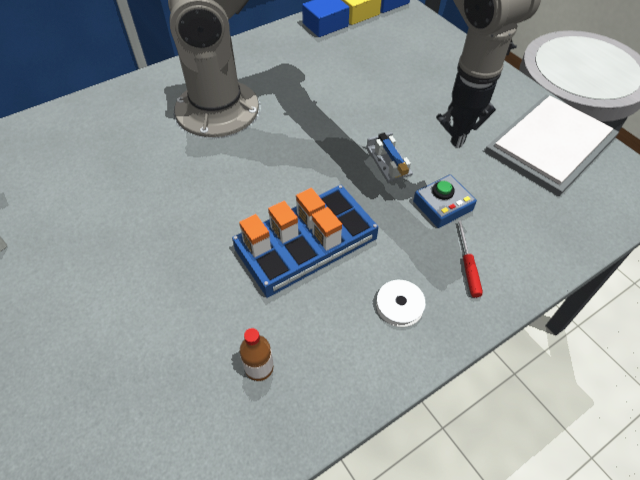

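View pics/w35.png

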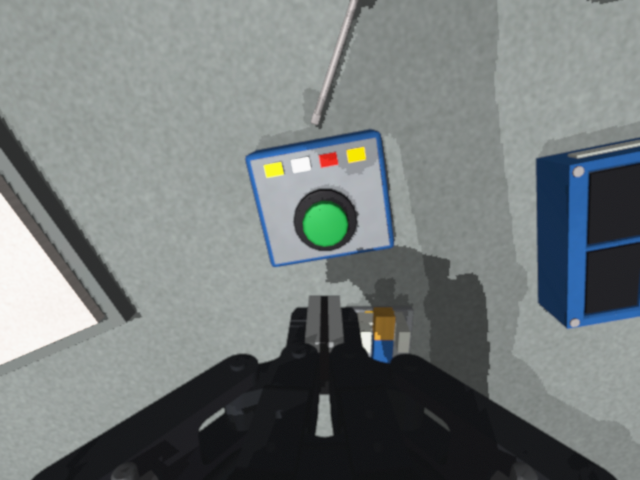

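Run:
```python
from h import *
print(bot.hand_in()); st()
```

```text
the job is handed in; nothing more can be done
None
the job is handed in; nothing more can be done
```

The machine is set up for the new lot and the job is handed in, at about 59 s of the 210 s allowed. No verdict was reported.

**Insert:** I turned it end for end in its holder. The last wrist picture puts the brass end about 71 mm out from the holder centre (66 to 84 allowed) and both ends within 1 mm of the slot line. I did not measure the end heights separately; the bar looks flat in both saddles.

**Pockets:** I felt all eight with the closed fingers before loading anything. Pockets 1, 5, 7 and 8 are full, and 2, 3, 4 and 6 are empty. One press, on pocket 1, reached about 69 N. That is under the 100 N limit but harder than the light press you asked for; I kept the others to 21 N or less.

**Cassettes:** All four new cassettes were present and are now in pockets 2, 3, 4 and 6, upright and released.
- In pockets 2, 3 and 4 I felt the bottom at the expected home height, and their tops in the pictures match the home position.
- For pocket 6 the checks disagreed: a fit to a wrist picture put its top about 7 mm high. I then lowered the closed fingers over it to 102 mm without touching, so its top is below that, which fits home at 101 mm.

**Start button:** I pressed it to its hard stop, about 17 N, and let it spring back up. I did not read its travel directly.

**Bystanders:** The bottle, reel and screwdriver show within about 3 px of where they started. The arm was clear of everything at hand-in.

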